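# Put the kiln posts away by length and snap the case shut

### The arm

A 6-joint arm with a two-finger parallel gripper is mounted at the origin on the work surface. World frame = base frame: x ahead of the robot, y to its left, z up, the work surface at z = 0. Lengths are in m, angles in rad, forces in N, time in s.
With the tool pointing down it reaches from about 0.325 to 0.775 m from the base axis. Payload 9.3 kg.
Tool frame: the origin (TCP) lies midway between the tips of the shut fingers; the grasp point (between the pads) lies robot.pinch_z behind it (robot.pinch_z is the distance from the TCP to the grasp point, in m); z points along the fingers, y is the line along which they close (so a half turn about z gives the same grasp; the last joint's range is limited). The gripper opens to 85 mm and grips with 20 to 120 N. Pads are 22 mm wide; open, the fingers measure 114 mm over their backs; the gripper's body (76 mm by 85 mm) begins 54 mm behind the grasp point. The pads swing forward as they close: fully open they stand 13 mm farther back than shut.
Start: joints at [1.019, 0.259, 0.021, 1.334, 0, 1.418], TCP at [0.214, 0.507, 0.231] pointing down, gripper open.
Joint ranges: [-3.04, 3.04], [-0.91, 1.82], [-1.04, 1.36], [-1.92, 1.95], [-1.52, 1.45], [-3.14, 3.14]. Speed limits (rad/s): [2.22, 2.22, 2.79, 3.14, 3.14, 3.14].

### API

Orientations are given as a rotation vector (axis times angle).
In Python, from station import robot, cams, read_state gives the robot as it stands (robot), with the cameras (cams) and the readings as plain functions.
- The arm moves only by the shell command python3 drive.py 'ROWS' [FORCE]. ROWS is a JSON list of rows, 1 to 12 of them, each written [[dx, dy, dz], turn, opening]: dx, dy, dz in shares of the most that a row can go, 1 being 62.5 mm, then a turn about the tool's z in a scale on which 1.0 is pi/2 rad, then the finger opening in m; each row shifts and turns the commanded pose from where the row before left it, along the tool's axes as they then stand; what a row does not reach is not made up. A row lasts 1/8 s, in which the tool goes at most 0.0625 m and 0.188 rad, less where a joint would pass 70% of its speed; a pose out of reach is approached as far as the arm can. The fingers move at their own pace and stop on an object; FORCE is the grip in N (left out, the last holds). Time passes only in rows, so rows that do not move let the fingers close. It prints the time, the measured TCP pose, the force, the opening and the grip force at its end. Shift and turn numbers lie between -1 and 1, and a call with a number outside is refused. Input that does not fit is refused with a message, and nothing moves.
- read_state(): the state, without advancing time (a new reading comes with each control period).
- cams.read_camera(name): name is "scene" or "top"; returns (picture, depth): 384x512x3 uint8, blue, green, red; 384x512 float32, m along the optical axis (not along the pixel's ray), 0 where there is no reading.
- cams.camera_params(name): a dict with "camera_matrix" (3x3 intrinsics, pixels), "pose" (4x4, takes a point from camera to world coordinates). Camera axes: x right, y down, z forward; pixel columns grow to the right and rows downward; lengths in m; the calibration is good to about 2 mm. A picture is of the moment at which its call begins. camera_params takes no time and is no camera call.
- robot.sign_off(): hands the job in; it is judged then, once.
The state is a dict: "time_s": time; "joints": joint angles; "qvel": joint speeds; "joint_torque": joint torques, N m; "tool_pos": TCP position; "tool_rot": TCP orientation; "wrist_force": force on the tool from outside, world axes, zero at the start; "ft_torque": the same for the moment, N m; "gripper_width": finger opening in m; "grasp_force": force on a finger pad.
Only numpy, scipy, OpenCV 4.12 (cv2) and the standard library are available. Lean on these libraries where they do the work, as an engineer would, in place of code of your own. Each camera call takes 0.05 s, during which the arm holds its last target. There are 200 camera calls.

### The job

The kiln has been unpacked: put every kiln post lying on the kiln shelf away in the divided case, each in the compartment made for its length (short, medium or long), laid flat on the compartment's floor and set down rather than dropped. Then close all three clear covers, also over an empty compartment, pressing each down at the front until its catch snaps over and holds it fully shut. Leave the bowl, the owl and the mug where they stand.

Things in the scene. Friction and masses are not known exactly. Their poses are not given: they have to be found in the camera images.
- case: divided grey plastic storage case, fixed on the bench, 138 (x) x 358 (y) x 46 mm high, walls and floor 4 mm. Origin: centre of its underside (z = 0). x points from its front (catches, robot side) to its back (hinges), y along the row, z up. Compartments, inside: x -65 to 65 mm; y -175 to -91 mm for the short posts, -87 to 27 mm for the medium, 31 to 175 mm for the long
- kiln_shelf: fixed flat dark grey kiln shelf (silicon carbide slab), 310 (x) x 400 (y) x 15 mm thick, on which the posts lie at the start. Origin: centre of its underside, at bench height
- comp_short (a point): centre of the inside floor of the compartment for the short posts (130 mm along the case's x, 84 mm along the case's y), 4 mm above the bench, 42 mm below the rim; axes as the case's. Holds two posts side by side, lying along the case's y, their middles 26 mm in front of and 26 mm behind this point
- comp_mid (a point): centre of the inside floor of the compartment for the medium posts (130 mm along the case's x, 114 mm along the case's y), 4 mm above the bench, 42 mm below the rim; axes as the case's. Holds two posts side by side, lying along the case's y, their middles 26 mm in front of and 26 mm behind this point
- comp_long (a point): centre of the inside floor of the compartment for the long posts (130 mm along the case's x, 144 mm along the case's y), 4 mm above the bench, 42 mm below the rim; axes as the case's. Holds two posts side by side, lying along the case's y, their middles 26 mm in front of and 26 mm behind this point
- lid_short (a joint): angle of the clear cover (85 mm wide, 5 mm thick) over the compartment for the short posts: 0 = shut, grows as it opens, stop at 2.35 (leaning back). A stiff hinge (friction 0.22 N m) holds it at any angle. Swung down, its lip stops on the sprung catch at about 0.09 rad; about 14 N, pressed near the lip, snaps it past the catch, which then holds it at 0
- lid_short_hinge (a point): middle of that cover's hinge line, on the case's back top edge (case x = 69 mm, 46 mm above the bench); the axis runs along the case's y. At angle q the end of the rounded lip lies 147 mm from here, along -cos q (case x) and sin q (up). This frame turns with the cover: z is the normal of its upper face
- lid_short_press (a point): place to press that cover shut: on its upper face, midway across, 122 mm from the hinge line (25 mm behind the end of the lip); z is the normal of the upper face. The black sprung catch, 34 mm wide, stands before the lip at mid width, outside the case's front wall (to case x = -84 mm), its round bead reaching 57 mm above the bench
- lid_mid (a joint): angle of the clear cover (115 mm wide, 5 mm thick) over the compartment for the medium posts: 0 = shut, grows as it opens, stop at 2.35 (leaning back). A stiff hinge (friction 0.22 N m) holds it at any angle. Swung down, its lip stops on the sprung catch at about 0.09 rad; about 14 N, pressed near the lip, snaps it past the catch, which then holds it at 0
- lid_mid_hinge (a point): middle of that cover's hinge line, on the case's back top edge (case x = 69 mm, 46 mm above the bench); the axis runs along the case's y. At angle q the end of the rounded lip lies 147 mm from here, along -cos q (case x) and sin q (up). This frame turns with the cover: z is the normal of its upper face
- lid_mid_press (a point): place to press that cover shut: on its upper face, midway across, 122 mm from the hinge line (25 mm behind the end of the lip); z is the normal of the upper face. The black sprung catch, 34 mm wide, stands before the lip at mid width, outside the case's front wall (to case x = -84 mm), its round bead reaching 57 mm above the bench
- lid_long (a joint): angle of the clear cover (145 mm wide, 5 mm thick) over the compartment for the long posts: 0 = shut, grows as it opens, stop at 2.35 (leaning back). A stiff hinge (friction 0.22 N m) holds it at any angle. Swung down, its lip stops on the sprung catch at about 0.09 rad; about 14 N, pressed near the lip, snaps it past the catch, which then holds it at 0
- lid_long_hinge (a point): middle of that cover's hinge line, on the case's back top edge (case x = 69 mm, 46 mm above the bench); the axis runs along the case's y. At angle q the end of the rounded lip lies 147 mm from here, along -cos q (case x) and sin q (up). This frame turns with the cover: z is the normal of its upper face
- lid_long_press (a point): place to press that cover shut: on its upper face, midway across, 122 mm from the hinge line (25 mm behind the end of the lip); z is the normal of the upper face. The black sprung catch, 34 mm wide, stands before the lip at mid width, outside the case's front wall (to case x = -84 mm), its round bead reaching 57 mm above the bench
- post_short1: short kiln post: buff ceramic square bar, 60 mm long, 25 x 25 mm in section, with a dark bore mark in each end face; about 90 g. Origin: its centre; x along its length. The posts differ only in length. May be absent (None)
- post_short2: short kiln post: buff ceramic square bar, 60 mm long, 25 x 25 mm in section, with a dark bore mark in each end face; about 90 g. Origin: its centre; x along its length. The posts differ only in length. May be absent (None)
- post_mid1: medium kiln post: buff ceramic square bar, 90 mm long, 25 x 25 mm in section, with a dark bore mark in each end face; about 135 g. Origin: its centre; x along its length. The posts differ only in length. May be absent (None)
- post_mid2: medium kiln post: buff ceramic square bar, 90 mm long, 25 x 25 mm in section, with a dark bore mark in each end face; about 135 g. Origin: its centre; x along its length. The posts differ only in length. May be absent (None)
- post_long1: long kiln post: buff ceramic square bar, 120 mm long, 25 x 25 mm in section, with a dark bore mark in each end face; about 180 g. Origin: its centre; x along its length. The posts differ only in length. May be absent (None)
- post_long2: long kiln post: buff ceramic square bar, 120 mm long, 25 x 25 mm in section, with a dark bore mark in each end face; about 180 g. Origin: its centre; x along its length. The posts differ only in length. May be absent (None)
- bowl: bystander: unglazed bowl, 90 mm across, 45 mm high, origin at the centre of its underside
- owl: bystander: unglazed owl-shaped figurine, 64 mm across, 90 mm high, origin at the centre of its underside
- mug: bystander: unglazed mug, 76 mm across, 80 mm high, with a handle, origin at the centre of its underside

How it is judged:
At the end, for the whole second after the job is handed in: every post present lies at rest on the floor of the compartment for its length (its centre inside that compartment and less than 22 mm above the case's underside), and all three covers are shut (under 0.03 rad; unsnapped they stop at about 0.09) (x of post_short1 in the frame of case between -0.065 and 0.065 m and y of post_short1 in the frame of case between -0.175 and -0.091 m and z of each of post_short1, post_short2, post_mid1, post_mid2, post_long1, post_long2 in the frame of case below 0.022 m and linear speed of each of post_short1, post_short2, post_mid1, post_mid2, post_long1, post_long2 below 0.02 m/s and x of post_short2 in the frame of case between -0.065 and 0.065 m and y of post_short2 in the frame of case between -0.175 and -0.091 m and x of post_mid1 in the frame of case between -0.065 and 0.065 m and y of post_mid1 in the frame of case between -0.087 and 0.027 m and x of post_mid2 in the frame of case between -0.065 and 0.065 m and y of post_mid2 in the frame of case between -0.087 and 0.027 m and x of post_long1 in the frame of case between -0.065 and 0.065 m and y of post_long1 in the frame of case between 0.031 and 0.175 m and x of post_long2 in the frame of case between -0.065 and 0.065 m and y of post_long2 in the frame of case between 0.031 and 0.175 m and value of joint each of lid_short, lid_mid, lid_long below 0.03 rad); the robot touches nothing.
It fails at once if a post is dropped into the case (it moves faster than 1.1 m/s between its walls) ((x of post_short1 in the frame of case between -0.069 and 0.069 m and y of post_short1 in the frame of case between -0.179 and 0.179 m and z of post_short1 in the frame of case below 0.045 m and linear speed of post_short1 above 1.1 m/s) or (x of post_short2 in the frame of case between -0.069 and 0.069 m and y of post_short2 in the frame of case between -0.179 and 0.179 m and z of post_short2 in the frame of case below 0.045 m and linear speed of post_short2 above 1.1 m/s) or (x of post_mid1 in the frame of case between -0.069 and 0.069 m and y of post_mid1 in the frame of case between -0.179 and 0.179 m and z of post_mid1 in the frame of case below 0.045 m and linear speed of post_mid1 above 1.1 m/s) or (x of post_mid2 in the frame of case between -0.069 and 0.069 m and y of post_mid2 in the frame of case between -0.179 and 0.179 m and z of post_mid2 in the frame of case below 0.045 m and linear speed of post_mid2 above 1.1 m/s) or (x of post_long1 in the frame of case between -0.069 and 0.069 m and y of post_long1 in the frame of case between -0.179 and 0.179 m and z of post_long1 in the frame of case below 0.045 m and linear speed of post_long1 above 1.1 m/s) or (x of post_long2 in the frame of case between -0.069 and 0.069 m and y of post_long2 in the frame of case between -0.179 and 0.179 m and z of post_long2 in the frame of case below 0.045 m and linear speed of post_long2 above 1.1 m/s)).
It fails at once if the bowl is moved more than 3 cm or tipped (distance of bowl from where it was at the start of the episode above 0.03 m or angle between bowl's own z axis and vertical above 0.4 rad).
It fails at once if the owl is moved more than 3 cm or tipped (distance of owl from where it was at the start of the episode above 0.03 m or angle between owl's own z axis and vertical above 0.4 rad).
It fails at once if the mug is moved more than 3 cm or tipped (distance of mug from where it was at the start of the episode above 0.03 m or angle between mug's own z axis and vertical above 0.4 rad).
Of post_short1, post_short2, post_mid1, post_mid2, post_long1, post_long2 only 4 to 6 are there at a start; the rules pass over those that are not, and their reading is None.
At some moment in a run one of post_short1, post_short2, post_mid1, post_mid2, post_long1, post_long2 may be knocked a few centimetres aside while the robot is not near it.
It also fails if it takes over 208 s, if anything falls off the work surface, if the arm or the gripper's body presses on something with over 40 N, if the wrist force passes 120 N, or if a joint passes its speed limit or range.

## Working session

There is one attempt and no reset: what is moved stays moved. The work goes in short steps, Python scripts to look and compute and a shell command to move; the robot and the scene stay as the last step left them, time stands still between calls to the robot, and variables do not carry over. Pictures are saved under pics/ and viewed, at most 14 in all, crops included, and the job is handed in when it is done.

```bash
ls; mkdir -p pics
python3 - <<'E'
from station import robot, cams, read_state
import cv2, numpy as np
s=read_state(); print(s['time_s'],s['tool_pos'],s['tool_rot'],s['gripper_width'],robot.pinch_z)
for n in ("scene","top"):
    im,d=cams.read_camera(n); cv2.imwrite(f'pics/{n}0.png',im); np.save(f'{n}0.npy',d)
    p=cams.camera_params(n); print(n,np.round(p['camera_matrix'],1).tolist(),np.round(p['pose'],4).tolist())
E
```

```text
drive.py
pics
station.py
  5 drive.py
  3 station.py
  8 total
0.0 [0.21342347 0.50657781 0.23064074] [-6.22180365e-01 -3.07888469e+00  2.06432511e-03] 0.0853872154010283 0.0187
scene [[433.1, 0.0, 247.7], [0.0, 433.1, 194.9], [0.0, 0.0, 1.0]] [[0.2644, 0.7497, -0.6066, 1.4128], [0.9643, -0.1975, 0.1763, -0.2716], [0.0123, -0.6316, -0.7752, 1.1502], [0.0, 0.0, 0.0, 1.0]]
top [[404.3, 0.0, 257.6], [0.0, 404.3, 193.9], [0.0, 0.0, 1.0]] [[-0.0011, -0.9901, 0.1403, 0.4452], [-1.0, 0.0009, -0.0017, -0.0003], [0.0016, -0.1403, -0.9901, 1.0366], [0.0, 0.0, 0.0, 1.0]]
```

View pics/scene0.png

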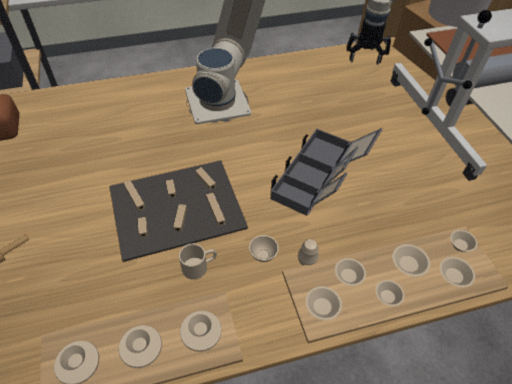

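View pics/top0.png

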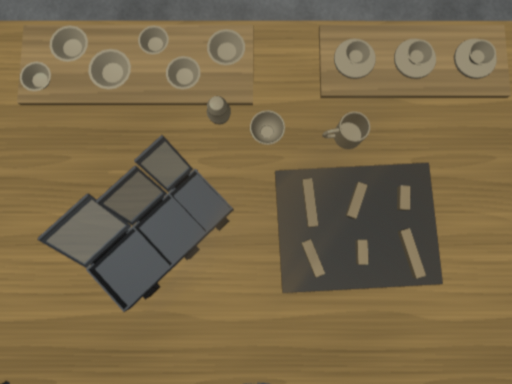

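The top view shows six posts on the shelf: long at (310,203) and (413,253), medium at (357,200) and (314,258), short at (405,197) and (362,252). The case is turned, with its front edge running from (125,309) to (233,210) and its covers leaning back to the upper left. The scene view shows the same six posts at (133,195)–(218,208), and the bowl, owl and mug lie beyond, clear of the shelf.

```bash
cat > h.py <<'E'
import cv2, numpy as np
from station import robot, cams, read_state
def snap(n,name=None):
    im,d=cams.read_camera(n)
    if name: cv2.imwrite(f'pics/{name}.png',im)
    return im,d
def ray(n,uv,z):
    p=cams.camera_params(n); K=p['camera_matrix'];T=p['pose']
    r=np.c_[np.atleast_2d(uv),np.ones(len(np.atleast_2d(uv)))]@np.linalg.inv(K).T@T[:3,:3].T
    o=T[:3,3]; return o+r*((z-o[2])/r[:,2])[:,None]
def proj(n,P):
    p=cams.camera_params(n); c=(np.atleast_2d(P)-p['pose'][:3,3])@p['pose'][:3,:3]
    q=c@np.array(p['camera_matrix']).T; return q[:,:2]/q[:,2:]
def cloud(n,d):
    p=cams.camera_params(n); K=p['camera_matrix'];T=p['pose']
    v,u=np.indices(d.shape); c=np.stack([(u-K[0][2])/K[0][0]*d,(v-K[1][2])/K[1][1]*d,d],-1)
    P=c@T[:3,:3].T+T[:3,3]; P[d==0]=np.nan; return P
def posts(n,im,P,z=0.040):
    """buff blobs over the shelf: centre, size and axis angle from ray cast of the blob to z"""
    hsv=cv2.cvtColor(im,cv2.COLOR_BGR2HSV); g=im.max(2)
    x,y,h=P[...,0],P[...,1],P[...,2]
    m=((g>95)&(h>0.024)&(h<0.06)&(x>.2)&(x<.62)&(y<-.03)&(y>-.50)).astype(np.uint8)*255
    out=[]
    for c in cv2.findContours(m,cv2.RETR_EXTERNAL,cv2.CHAIN_APPROX_NONE)[0]:
        if cv2.contourArea(c)<60: continue
        mm=np.zeros_like(m); cv2.drawContours(mm,[c],-1,255,-1)
        q=np.argwhere(mm)[:,::-1].astype(float)
        W=ray(n,q,z)[:,:2]; hz=np.nanmedian(h[mm>0])
        (cx,cy),(a,b),t=cv2.minAreaRect((W*1000).astype(np.float32))
        w,V=np.linalg.eigh(np.cov(W.T)); ax=V[:,1]; s=np.sqrt(12*w)
        th=np.arctan2(ax[1],ax[0]); th=(th+np.pi/2)%np.pi-np.pi/2
        out.append((*W.mean(0),s[1],s[0],th,hz))
    return out
E
python3 - <<'E'
from h import *
np.set_printoptions(precision=4,suppress=True)
for n in("top","scene"):
    im=cv2.imread(f'pics/{n}0.png'); P=cloud(n,np.load(f'{n}0.npy'))
    print(n); 
    for o in posts(n,im,P): print(np.round(o,4))
    h=P[...,2]; x,y=P[...,0],P[...,1]
    # case rim
    m=(h>.040)&(h<.0505)&(y>0.03)&(y<.62)&(x>.2)&(x<.62)
    m=m.astype(np.uint8); k,l,st,_=cv2.connectedComponentsWithStats(m,connectivity=8)
    for i in range(1,k):
        if st[i,4]<100: continue
        Q=P[l==i]; r=cv2.minAreaRect((Q[:,:2]*1000).astype(np.float32)); print('rim',st[i,4],np.round(r[0],1),np.round(r[1],1),round(r[2],2),np.median(Q[:,2]))
    m=(h>.055)&(y>.03)&(y<.65)&(x>.2)&(x<.75); Q=P[m]; print('high',len(Q),Q[:,:2].min(0),Q[:,:2].max(0),np.percentile(Q[:,2],99))
    vis=np.zeros(h.shape+(3,),np.uint8); hh=np.clip(np.nan_to_num(h)/.16*255,0,255).astype(np.uint8)
    vis=cv2.applyColorMap(hh,cv2.COLORMAP_JET); cv2.imwrite(f'pics/h_{n}.png',vis)
a=cv2.resize(cv2.imread('pics/h_top.png')[110:330,20:260],None,fx=1.6,fy=1.6); b=cv2.resize(cv2.imread('pics/top0.png')[110:330,20:260],None,fx=1.6,fy=1.6)
cv2.imwrite('pics/v3.png',np.hstack([a,b]))
E
```

```text
top
[ 0.4443 -0.2579  0.058   0.0247 -0.0226  0.0397]
[ 0.4296 -0.1364  0.0891  0.0261  0.3796  0.0398]
[ 0.4415 -0.3804  0.1191  0.0252  0.2759  0.0398]
[ 0.5783 -0.3677  0.0608  0.0245 -0.0457  0.0399]
[ 0.5721 -0.2484  0.09    0.0248 -0.3546  0.0399]
[ 0.5637 -0.1318  0.1147  0.0256  0.1139  0.0399]
rim 1077 [480.  239.1] [144.9 358.7] 43.94 0.04632892190058513
high 7280 [0.2036 0.0721] [0.6996 0.4732] 0.1810923424958867
scene
[ 0.5768 -0.3704  0.0621  0.0266 -0.0817  0.0403]
[ 0.5712 -0.2512  0.093   0.0278 -0.3386  0.0399]
[ 0.563  -0.135   0.1199  0.0254  0.1116  0.0403]
[ 0.4406 -0.383   0.1246  0.0256  0.28    0.0405]
[ 0.4423 -0.2608  0.0651  0.0252  0.0099  0.0407]
[ 0.429  -0.1392  0.0929  0.0261  0.3667  0.04  ]
rim 468 [474.  234.9] [143.2 366.9] 43.8 0.045381043669239896
high 2583 [0.2001 0.0684] [0.6986 0.5687] 0.48587454872147556
```

View pics/v3.png

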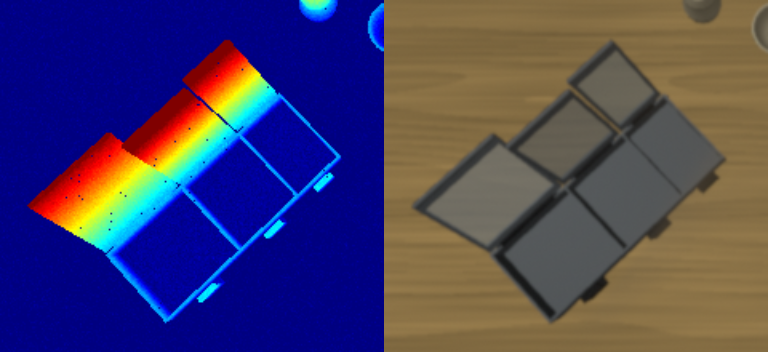

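The height map shows the three compartments cleanly, with the rim at 46 mm (both views agree). The catches sit at crop points (208,292), (273,229) and (322,182), and the covers rise from the back edge at different angles. Next: the exact case pose and the cover angles.

```bash
cat >> h.py <<'E'
def case_fit(P,a0=np.radians(43.9),c0=(.478,.237)):
    h=P[...,2]; m=(h>.0435)&(h<.049)
    Q=P[m][:,:2]-c0
    rot=lambda a:np.array([[np.cos(a),-np.sin(a)],[np.sin(a),np.cos(a)]])
    a=a0
    for _ in range(5):   # straight front wall top: points near local x=-67
        L=Q@rot(a); f=(abs(L[:,0]+.067)<.012)&(abs(L[:,1])<.17)
        vx,vy,_,_=cv2.fitLine(L[f].astype(np.float32),cv2.DIST_HUBER,0,.01,.01).ravel()
        a+=-np.arctan(vx/vy)
    L=Q@rot(a); f=(abs(L[:,0]+.067)<.012)&(abs(L[:,1])<.17)
    e=[np.median(L[f,0])]
    for y in(-.177,-.089,.029,.177):
        g=(abs(L[:,1]-y)<.012)&(abs(L[:,0])<.055); e.append(np.median(L[g,1]))
    return a,e,L
E
python3 - <<'E'
from h import *
np.set_printoptions(precision=4,suppress=True)
for n in("top","scene"):
    P=cloud(n,np.load(f'{n}0.npy')); a,e,L=case_fit(P); 
    dx=e[0]+.067; dy=np.mean(np.array(e[1:])-[-.177,-.089,.029,.177])
    R=np.array([[np.cos(a),-np.sin(a)],[np.sin(a),np.cos(a)]]); c=np.array([.478,.237])+R@[dx,dy]
    print(n,np.degrees(a),np.array(e),'centre',c)
    Lc=(P[...,:2]-c)@R; h=P[...,2]
    for nm,y0,y1 in(('short',-.17,-.1),('mid',-.08,.02),('long',.04,.17)):
        m=(h>.06)&(Lc[...,1]>y0)&(Lc[...,1]<y1)&(Lc[...,0]>.03)&(Lc[...,0]<.2)&(h<.25)
        x=Lc[m][:,0]-.069; z=h[m]-.046; print(nm,'angle',np.arctan2(np.median(z),np.median(x)),np.pi-np.arctan2(np.median(z),np.median(x)),x.max(),z.max())
    m=(h>.03)&(P[...,0]>.62)&(P[...,0]<.8)&(P[...,1]<.2)&(P[...,1]>-.3); k,l,st,ce=cv2.connectedComponentsWithStats(m.astype(np.uint8))
    for i in range(1,k):
        if st[i,4]>50: print('bystander',np.median(P[l==i],0),P[l==i].max(0))
E
```

```text
top 43.79735158825385 [-0.0672 -0.1771 -0.0894  0.0283  0.1761] centre [0.4783 0.2365]
short angle 1.065044836944104 2.0765478166456894 0.07456020498413701 0.13237503637468945
mid angle 1.1654034163686107 1.9761892372211824 0.06180818925260245 0.1392810228292503
long angle 0.8939712788420239 2.2476213747477694 0.09517484250892194 0.11972724507628567
bystander [0.7887 0.0982 0.066 ] [0.8    0.1283 0.0888]
bystander [ 0.7733 -0.0276  0.0424] [0.7998 0.017  0.049 ]
bystander [ 0.7444 -0.2352  0.0646] [ 0.7887 -0.1664  0.0848]
bystander [0.6487 0.185  0.0751] [0.6914 0.2    0.151 ]
scene 44.41401703492554 [-0.0723 -0.1758 -0.089   0.03    0.1776] centre [0.4737 0.2338]
short angle 1.0879771309704758 2.0536155226193173 0.07327604636937904 0.13303575713605725
mid angle 1.1742569581038969 1.9673356954858963 0.061295610818741825 0.1380629440864543
long angle 0.896842889078331 2.2447497645114622 0.0954783871402686 0.1189477211193493
bystander [0.6454 0.176  0.0709] [0.691  0.2    0.1597]
bystander [ 0.7342 -0.0241  0.0415] [0.7983 0.0158 0.0504]
bystander [0.7935 0.0859 0.0839] [0.7999 0.1156 0.0908]
bystander [ 0.7404 -0.2383  0.0615] [ 0.784  -0.1693  0.0847]
```

Both views agree: case centre about (0.477, 0.235) at yaw 43.9°, covers at about 2.06, 1.97 and 2.25 rad, posts' tops at 40 mm. Next, a leg planner that works out tool-axis distances.

```bash
cat >> h.py <<'E'
C=np.array([.4768,.2351]); YAW=np.radians(43.9)
Rc=np.array([[np.cos(YAW),-np.sin(YAW)],[np.sin(YAW),np.cos(YAW)]])
def cw(x,y): return C+Rc@[x,y]
def pose():
    s=read_state(); R=cv2.Rodrigues(np.array(s['tool_rot']))[0]
    return np.array(s['tool_pos']),np.arctan2(R[1,1],R[0,1]),R[2,2],s
def legs(W,p=None,psi=None):
    """W: (x,y,z,psi deg or None). Turn first, then shift in the tool's axes (x=ang psi+90, y=ang psi, z down)"""
    if p is None: p,psi,_,_=pose()
    q6=None
    for x,y,z,t in W:
        d=0
        if t is not None:
            d=-((np.radians(t)-psi+np.pi/2)%np.pi-np.pi/2); psi=psi-d
        v=np.array([x,y,z])-p; ex=np.array([-np.sin(psi),np.cos(psi)]); ey=np.array([np.cos(psi),np.sin(psi)])
        q6=np.degrees(np.arctan2(y,x)+np.pi/2-psi); q6=(q6+180)%360-180
        print('turn %.3f  dx %.4f dy %.4f dz %.4f  len %.3f | q6 %.0f psi %.0f r %.3f'%(d,v[:2]@ex,v[:2]@ey,-v[2],np.linalg.norm(v),q6,np.degrees(psi),np.hypot(x,y)))
        p=np.array([x,y,z])
def both():
    """posts from the two views, matched and averaged"""
    o={}
    for n in("top","scene"):
        im,d=snap(n); o[n]=posts(n,im,cloud(n,d))
    for a in o['top']:
        b=min(o['scene'],key=lambda b:np.hypot(a[0]-b[0],a[1]-b[1])) if o['scene'] else a
        print('post x %.4f y %.4f len %.3f w %.3f th %.1f z %.3f | scene d %.4f %.4f'%((a[0]+b[0])/2,(a[1]+b[1])/2,a[2],a[3],np.degrees(a[4]),a[5],b[0]-a[0],b[1]-a[1]))
E
python3 - <<'E'
from h import *
p,psi,r,s=pose(); print(np.degrees(psi),r,s['joints'])
t=cw(.026,.103); print(t)
legs([(.5635,-.1335,.12,96.5),(.5635,-.1335,.019,None),(.5635,-.1335,.14,None),(t[0],t[1],.14,43.9),(t[0],t[1],.009,None)])
E
```

```text
67.1513622581675 -0.9999992331298675 [1.01940199e+00 2.59171624e-01 2.08586776e-02 1.33372121e+00
 3.90467838e-05 1.41818606e+00]
[0.42411394 0.32734521]
turn -0.512  dx -0.2754 dy -0.6756 dz 0.1107  len 0.738 | q6 -20 psi 96 r 0.579
turn 0.000  dx 0.0000 dy 0.0000 dz 0.1010  len 0.101 | q6 -20 psi 96 r 0.579
turn 0.000  dx 0.0000 dy 0.0000 dz -0.1210  len 0.121 | q6 -20 psi 96 r 0.579
turn 0.918  dx 0.4287 dy 0.2191 dz -0.0000  len 0.481 | q6 84 psi 44 r 0.536
turn 0.000  dx 0.0000 dy 0.0000 dz 0.1310  len 0.131 | q6 84 psi 44 r 0.536
```

Careful with the scale: shifts go in shares of 62.5 mm and turns go in shares of pi/2 rad. That gives: -0.042 m is -0.672, -0.026 m is -0.416, -0.128 rad is -0.0815.

```bash
python3 drive.py '[[[0, 0, 0], -0.0815, 0.06], [[0, 0, 0], -0.0815, 0.06], [[0, 0, 0], -0.0815, 0.06], [[0, 0, 0], -0.0815, 0.06], [[-0.16, -0.416, 0], 0, 0.06], [[-0.272, -0.672, 0], 0, 0.06], [[-0.272, -0.672, 0], 0, 0.06], [[-0.272, -0.672, 0], 0, 0.06], [[-0.272, -0.672, 0], 0, 0.06], [[-0.272, -0.672, 0], 0, 0.06], [[-0.272, -0.672, 0], 0, 0.06], [[-0.272, -0.672, 0], 0, 0.06]]' 40
python3 drive.py '[[[-0.272, -0.672, 0], 0, 0.06], [[-0.272, -0.672, 0], 0, 0.06], [[-0.272, -0.672, 0], 0, 0.06], [[-0.272, -0.672, 0], 0, 0.06], [[-0.272, -0.672, 0.32], 0, 0.06], [[-0.272, -0.672, 0.48], 0, 0.06], [[-0.272, -0.672, 0.48], 0, 0.06], [[-0.272, -0.672, 0.48], 0, 0.06], [[-0.16, -0.32, 0], 0, 0.06], [[0, 0, 0], 0, 0.06]]'
python3 - <<'E'
from h import *
t=cw(.026,.103)
both()
legs([(.5635,-.1335,.12,96.5),(.5635,-.1335,.019,None)])
E
```

```text
time_s: 1.6
tool_pos: [0.3782, 0.2021, 0.2312]
tool_rot: [0.178, -3.136, 0.0]
wrist_force: [1.1, 0.1, 0.6]
gripper_width: 0.0601
grasp_force: 0.0
time_s: 2.85
tool_pos: [0.5634, -0.135, 0.1202]
tool_rot: [0.175, -3.135, -0.001]
wrist_force: [-0.1, 0.3, -0.1]
gripper_width: 0.0599
grasp_force: 0.0
post x 0.4411 y -0.3816 len 0.119 w 0.025 th 16.0 z 0.040 | scene d 0.0008 -0.0023
post x 0.5779 y -0.3690 len 0.058 w 0.025 th -3.6 z 0.040 | scene d -0.0012 -0.0028
turn -0.000  dx -0.0007 dy -0.0002 dz 0.0011  len 0.001 | q6 -20 psi 96 r 0.579
turn 0.000  dx 0.0000 dy 0.0000 dz 0.1010  len 0.101 | q6 -20 psi 96 r 0.579
```

To row units: 0.03 m is 0.48, 0.011 m is 0.176.

```bash
python3 drive.py '[[[0, 0, 0.48], 0, 0.06], [[0, 0, 0.48], 0, 0.06], [[0, 0, 0.48], 0, 0.06], [[0, 0, 0.176], 0, 0.06], [[0, 0, 0], 0, 0.06], [[0, 0, 0], 0, 0], [[0, 0, 0], 0, 0], [[0, 0, 0], 0, 0], [[0, 0, 0], 0, 0], [[0, 0, 0], 0, 0]]' 40
python3 drive.py '[[[0, 0, -0.32], 0, 0], [[0, 0, -0.48], 0, 0], [[0, 0, -0.64], 0, 0], [[0, 0, -0.48], 0, 0], [[0, 0, 0], 0, 0]]'
python3 - <<'E'
from h import *
im,_=snap('scene','s1'); cv2.imwrite('pics/s1c.png',cv2.resize(im[120:280,60:320],None,fx=3,fy=3))
t=cw(.026,.103)
legs([(t[0],t[1],.14,43.9),(t[0],t[1],.009,None)])
E
```

```text
time_s: 4.2
tool_pos: [0.5638, -0.134, 0.0215]
tool_rot: [-0.178, 3.135, -0.001]
wrist_force: [-1.9, 1.3, 6.2]
gripper_width: 0.0241
grasp_force: 40.6
time_s: 4.82
tool_pos: [0.5642, -0.1342, 0.1427]
tool_rot: [-0.177, 3.132, -0.003]
wrist_force: [-0.2, 0.6, -2.1]
gripper_width: 0.0241
grasp_force: 39.6
turn 0.918  dx 0.4290 dy 0.2194 dz 0.0009  len 0.482 | q6 84 psi 44 r 0.536
turn 0.000  dx 0.0000 dy 0.0000 dz 0.1310  len 0.131 | q6 84 psi 44 r 0.536
```

View pics/s1c.png

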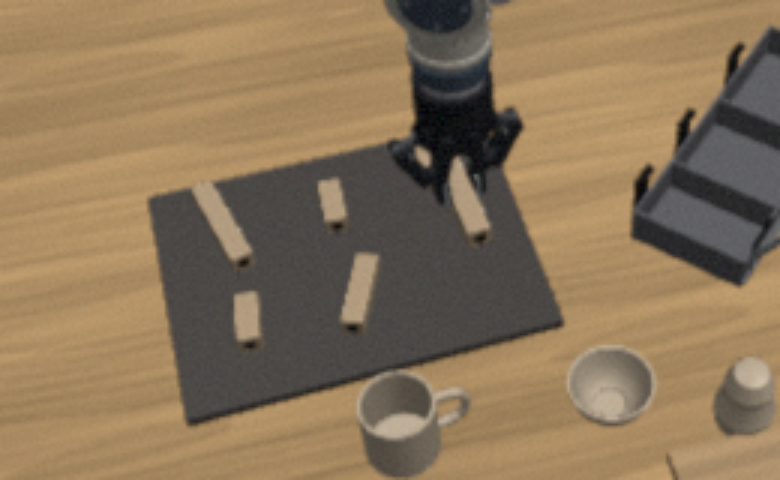

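The crop shows the long post gripped at its middle and lifted level, at (465,200). The other five posts have not moved. On to the case, stopping just above its floor.

To row units: 0.039 m is 0.624, 0.02 m is 0.32, 0.153 rad is 0.0974.

```bash
python3 drive.py '[[[0, 0, 0], 0.0974, 0], [[0, 0, 0], 0.0974, 0], [[0, 0, 0], 0.0974, 0], [[0, 0, 0], 0.0974, 0], [[0, 0, 0], 0.0974, 0], [[0, 0, 0], 0.0974, 0], [[0.32, 0.16, 0], 0, 0], [[0.624, 0.32, 0], 0, 0], [[0.624, 0.32, 0], 0, 0], [[0.624, 0.32, 0], 0, 0], [[0.624, 0.32, 0], 0, 0]]'
python3 drive.py '[[[0.624, 0.32, 0], 0, 0], [[0.624, 0.32, 0], 0, 0], [[0.624, 0.32, 0], 0, 0], [[0.624, 0.32, 0], 0, 0], [[0.624, 0.32, 0], 0, 0], [[0.624, 0.32, 0], 0, 0], [[0.304, 0.152, 0], 0, 0], [[0, 0, 0], 0, 0], [[0, 0, 0], 0, 0]]'
python3 - <<'E'
from h import *
both()
im,_=snap('top','t2'); cv2.imwrite('pics/t2c.png',cv2.resize(im[110:330,20:260],None,fx=2.4,fy=2.4))
t=cw(.026,.103)
legs([(t[0],t[1],.14,43.9),(t[0],t[1],.012,None)])
E
```

```text
time_s: 6.25
tool_pos: [0.5043, 0.0576, 0.1394]
tool_rot: [-1.225, -2.891, 0.0]
wrist_force: [0.5, 1.0, -2.0]
gripper_width: 0.0243
grasp_force: 39.6
time_s: 7.38
tool_pos: [0.4232, 0.3272, 0.1397]
tool_rot: [-1.228, -2.891, 0.002]
wrist_force: [0.1, 1.1, -1.2]
gripper_width: 0.024
grasp_force: 39.6
post x 0.4435 y -0.2593 len 0.058 w 0.025 th -1.1 z 0.040 | scene d -0.0019 -0.0031
post x 0.4293 y -0.1379 len 0.089 w 0.026 th 21.7 z 0.040 | scene d -0.0005 -0.0029
post x 0.4411 y -0.3816 len 0.119 w 0.026 th 15.8 z 0.040 | scene d -0.0006 -0.0028
post x 0.5776 y -0.3690 len 0.061 w 0.025 th -2.6 z 0.040 | scene d -0.0012 -0.0028
post x 0.5718 y -0.2497 len 0.090 w 0.025 th -20.3 z 0.040 | scene d -0.0006 -0.0027
turn -0.001  dx 0.0003 dy 0.0004 dz 0.0002  len 0.001 | q6 84 psi 44 r 0.536
turn 0.000  dx 0.0000 dy 0.0000 dz 0.1280  len 0.128 | q6 84 psi 44 r 0.536
```

View pics/t2c.png

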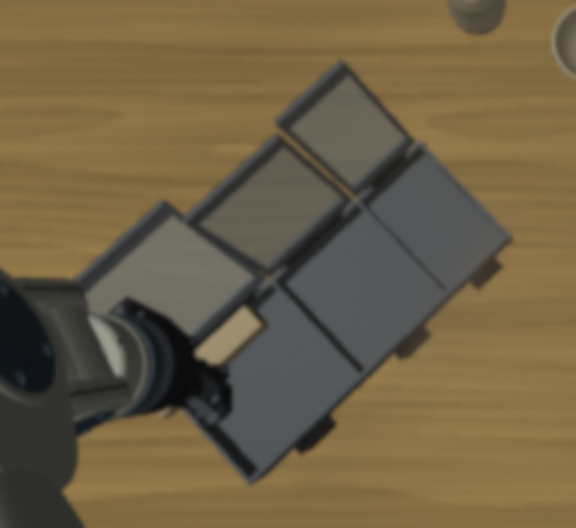

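The post is over the long compartment, towards its back wall and parallel to it, with its visible end at (245,335). Lowering and releasing.

To row units: 0.04 m is 0.64, 0.03 m is 0.48.

```bash
python3 drive.py '[[[0, 0, 0.48], 0, 0], [[0, 0, 0.64], 0, 0], [[0, 0, 0.48], 0, 0], [[0, 0, 0.24], 0, 0], [[0, 0, 0.128], 0, 0], [[0, 0, 0.08], 0, 0], [[0, 0, 0], 0, 0], [[0, 0, 0], 0, 0]]'
```

```text
time_s: 8.52
tool_pos: [0.4243, 0.3278, 0.0129]
tool_rot: [1.23, 2.89, 0.001]
wrist_force: [0.3, -0.7, -1.8]
gripper_width: 0.0241
grasp_force: 39.6
```

To row units: 0.002 m is 0.032.

```bash
python3 drive.py '[[[0, 0, 0.032], 0, 0], [[0, 0, 0], 0, 0], [[0, 0, 0], 0, 0]]'; python3 drive.py '[[[0, 0, 0], 0, 0.034], [[0, 0, 0], 0, 0.038], [[0, 0, 0], 0, 0.042], [[0, 0, 0], 0, 0.042], [[0, 0, -0.32], 0, 0.042], [[0, 0, -0.64], 0, 0.042], [[0, 0, -0.64], 0, 0.042], [[0, 0, -0.48], 0, 0.06], [[0, 0, 0], 0, 0.06]]'
python3 - <<'E'
from h import *
t=cw(-.026,.103)
legs([(.4411,-.3816,.14,105.9),(.4411,-.3816,.022,None),(.4411,-.3816,.14,None),(t[0],t[1],.14,43.9)])
E
```

```text
time_s: 8.9
tool_pos: [0.4242, 0.3278, 0.0105]
tool_rot: [1.23, 2.89, 0.001]
wrist_force: [0.1, 0.1, 1.1]
gripper_width: 0.0244
grasp_force: 39.9
time_s: 10.02
tool_pos: [0.425, 0.3282, 0.1425]
tool_rot: [1.229, 2.888, 0.006]
wrist_force: [0.5, -0.4, -0.5]
gripper_width: 0.0597
grasp_force: 0.0
turn -1.082  dx 0.1790 dy -0.6871 dz 0.0025  len 0.710 | q6 -57 psi 106 r 0.583
turn 0.000  dx 0.0000 dy 0.0000 dz 0.1180  len 0.118 | q6 -57 psi 106 r 0.583
turn 0.000  dx 0.0000 dy 0.0000 dz -0.1180  len 0.118 | q6 -57 psi 106 r 0.583
turn 1.082  dx 0.5226 dy 0.4273 dz -0.0000  len 0.675 | q6 83 psi 44 r 0.484
```

To row units: -0.0404 m is -0.6464, -0.0202 m is -0.3232, -0.1546 rad is -0.0984.

```bash
python3 drive.py '[[[0, 0, 0], -0.0984, 0.06], [[0, 0, 0], -0.0984, 0.06], [[0, 0, 0], -0.0984, 0.06], [[0, 0, 0], -0.0984, 0.06], [[0, 0, 0], -0.0984, 0.06], [[0, 0, 0], -0.0984, 0.06], [[0, 0, 0], -0.0984, 0.06], [[0.0848, -0.3232, 0], 0, 0.06], [[0.168, -0.6464, 0], 0, 0.06], [[0.168, -0.6464, 0], 0, 0.06], [[0.168, -0.6464, 0], 0, 0.06], [[0.168, -0.6464, 0], 0, 0.06]]'
python3 drive.py '[[[0.168, -0.6464, 0], 0, 0.06], [[0.168, -0.6464, 0], 0, 0.06], [[0.168, -0.6464, 0], 0, 0.06], [[0.168, -0.6464, 0], 0, 0.06], [[0.168, -0.6464, 0], 0, 0.06], [[0.168, -0.6464, 0], 0, 0.06], [[0.168, -0.6464, 0], 0, 0.06], [[0.168, -0.6464, 0], 0, 0.06], [[0.168, -0.6464, 0], 0, 0.06], [[0.168, -0.6464, 0], 0, 0.06], [[0.168, -0.6464, 0], 0, 0.06], [[0.168, -0.6464, 0], 0, 0.06]]'
python3 drive.py '[[[0.0848, -0.3232, 0], 0, 0.06], [[0, 0, 0], 0, 0.06]]'
python3 - <<'E'
from h import *
im,d=snap('top','t3'); P=cloud('top',d)
Lc=(P[...,:2]-C)@Rc; h=P[...,2]
for nm,y0,y1 in(('short',-.17,-.096),('mid',-.082,.022),('long',.036,.17)):
    m=((im.max(2)>95)&(h>.015)&(h<.045)&(Lc[...,1]>y0)&(Lc[...,1]<y1)&(abs(Lc[...,0])<.06)); print(nm,m.sum(),np.round(Lc[m].mean(0),4) if m.any() else '',np.median(h[m]) if m.any() else '')
both()
legs([(.4411,-.3816,.14,105.9),(.4411,-.3816,.022,None)])
E
```

```text
time_s: 11.52
tool_pos: [0.4275, 0.1376, 0.1397]
tool_rot: [0.429, -3.111, 0.0]
wrist_force: [0.2, 0.0, 0.1]
gripper_width: 0.0597
grasp_force: 0.0
time_s: 13.02
tool_pos: [0.4384, -0.3626, 0.1396]
tool_rot: [0.428, -3.112, -0.001]
wrist_force: [0.3, 0.8, 0.2]
gripper_width: 0.0596
grasp_force: 0.0
time_s: 13.28
tool_pos: [0.4394, -0.3827, 0.1395]
tool_rot: [0.429, -3.111, -0.002]
wrist_force: [0.5, 0.2, 0.0]
gripper_width: 0.0603
grasp_force: 0.0
short 0  
mid 0  
long 514 [0.0287 0.1013] 0.02881381532747962
post x 0.4437 y -0.2593 len 0.058 w 0.025 th -1.3 z 0.040 | scene d -0.0015 -0.0029
post x 0.4292 y -0.1380 len 0.089 w 0.026 th 21.7 z 0.040 | scene d -0.0008 -0.0031
post x 0.4442 y -0.3804 len 0.126 w 0.025 th 14.4 z 0.040 | scene d -0.0058 -0.0057
post x 0.5777 y -0.3691 len 0.061 w 0.025 th -2.6 z 0.040 | scene d -0.0011 -0.0029
post x 0.5718 y -0.2498 len 0.090 w 0.025 th -20.2 z 0.040 | scene d -0.0007 -0.0027
turn -0.000  dx -0.0009 dy -0.0012 dz 0.0002  len 0.001 | q6 -57 psi 106 r 0.583
turn 0.000  dx 0.0000 dy 0.0000 dz 0.1180  len 0.118 | q6 -57 psi 106 r 0.583
```

The first post lies at case (0.029, 0.101), top 29 mm above the bench, which is flat on the floor. Now the second long post.

To row units: 0.04 m is 0.64, -0.001 m is -0.016.

```bash
python3 drive.py '[[[-0.016, -0.016, 0.48], 0, 0.06], [[0, 0, 0.64], 0, 0.06], [[0, 0, 0.48], 0, 0.06], [[0, 0, 0.28], 0, 0.06], [[0, 0, 0], 0, 0.06], [[0, 0, 0], 0, 0], [[0, 0, 0], 0, 0], [[0, 0, 0], 0, 0], [[0, 0, 0], 0, 0], [[0, 0, 0], 0, 0]]' 40
python3 drive.py '[[[0, 0, -0.32], 0, 0], [[0, 0, -0.48], 0, 0], [[0, 0, -0.64], 0, 0], [[0, 0, -0.448], 0, 0], [[0, 0, 0], 0, 0]]'
python3 drive.py '[[[0, 0, 0], 0.0984, 0], [[0, 0, 0], 0.0984, 0], [[0, 0, 0], 0.0984, 0], [[0, 0, 0], 0.0984, 0], [[0, 0, 0], 0.0984, 0], [[0, 0, 0], 0.0984, 0], [[0, 0, 0], 0.0984, 0], [[0.2448, 0.2, 0], 0, 0], [[0.4912, 0.4016, 0], 0, 0], [[0.4912, 0.4016, 0], 0, 0], [[0.4912, 0.4016, 0], 0, 0], [[0.4912, 0.4016, 0], 0, 0]]'
python3 drive.py '[[[0.4912, 0.4016, 0], 0, 0], [[0.4912, 0.4016, 0], 0, 0], [[0.4912, 0.4016, 0], 0, 0], [[0.4912, 0.4016, 0], 0, 0], [[0.4912, 0.4016, 0], 0, 0], [[0.4912, 0.4016, 0], 0, 0], [[0.4912, 0.4016, 0], 0, 0], [[0.4912, 0.4016, 0], 0, 0], [[0.4912, 0.4016, 0], 0, 0], [[0.4912, 0.4016, 0], 0, 0], [[0.4912, 0.4016, 0], 0, 0], [[0.4912, 0.4016, 0], 0, 0]]'
python3 drive.py '[[[0.2448, 0.2, 0], 0, 0], [[0, 0, 0], 0, 0], [[0, 0, 0], 0, 0]]'
python3 - <<'E'
from h import *
t=cw(-.026,.103)
legs([(t[0],t[1],.14,43.9),(t[0],t[1],.0105,None)]); both()
E
```

```text
time_s: 14.68
tool_pos: [0.442, -0.3827, 0.024]
tool_rot: [-0.434, 3.11, -0.002]
wrist_force: [-0.4, 2.4, 7.4]
gripper_width: 0.0241
grasp_force: 40.8
time_s: 15.3
tool_pos: [0.4422, -0.3834, 0.1431]
tool_rot: [-0.434, 3.109, -0.006]
wrist_force: [0.4, 0.3, -2.5]
gripper_width: 0.0241
grasp_force: 39.8
time_s: 16.8
tool_pos: [0.4261, -0.2023, 0.1401]
tool_rot: [-1.225, -2.892, -0.001]
wrist_force: [1.0, -1.1, -0.9]
gripper_width: 0.0244
grasp_force: 39.7
time_s: 18.3
tool_pos: [0.3871, 0.2708, 0.1401]
tool_rot: [-1.225, -2.892, 0.001]
wrist_force: [0.7, 1.5, -1.6]
gripper_width: 0.024
grasp_force: 39.7
time_s: 18.68
tool_pos: [0.3863, 0.2887, 0.1404]
tool_rot: [-1.228, -2.891, 0.001]
wrist_force: [0.1, 0.2, -1.8]
gripper_width: 0.0243
grasp_force: 39.7
turn 0.002  dx 0.0016 dy 0.0020 dz 0.0004  len 0.003 | q6 83 psi 44 r 0.484
turn 0.000  dx 0.0000 dy 0.0000 dz 0.1295  len 0.130 | q6 83 psi 44 r 0.484
post x 0.4434 y -0.2593 len 0.058 w 0.025 th -1.1 z 0.040 | scene d -0.0022 -0.0030
post x 0.4293 y -0.1378 len 0.089 w 0.026 th 21.7 z 0.040 | scene d -0.0004 -0.0029
post x 0.5777 y -0.3690 len 0.061 w 0.024 th -2.7 z 0.040 | scene d -0.0014 -0.0026
post x 0.5717 y -0.2497 len 0.090 w 0.025 th -20.3 z 0.040 | scene d -0.0007 -0.0028
```

To row units: 0.04 m is 0.64, 0.002 m is 0.032.

```bash
python3 drive.py '[[[0.0256, 0.032, 0.48], 0, 0], [[0, 0, 0.64], 0, 0], [[0, 0, 0.48], 0, 0], [[0, 0, 0.24], 0, 0], [[0, 0, 0.128], 0, 0], [[0, 0, 0.048], 0, 0], [[0, 0, 0.032], 0, 0], [[0, 0, 0], 0, 0], [[0, 0, 0], 0, 0]]'; python3 drive.py '[[[0, 0, 0], 0, 0.034], [[0, 0, 0], 0, 0.038], [[0, 0, 0], 0, 0.042], [[0, 0, 0], 0, 0.042], [[0, 0, -0.32], 0, 0.042], [[0, 0, -0.64], 0, 0.042], [[0, 0, -0.64], 0, 0.042], [[0, 0, -0.48], 0, 0.06], [[0, 0, 0], 0, 0.06]]'
python3 - <<'E'
from h import *
t=cw(.026,-.030)
legs([(.4293,-.1378,.14,111.7),(.4293,-.1378,.022,None),(.4293,-.1378,.14,None),(t[0],t[1],.14,43.9)])
E
```

```text
time_s: 19.9
tool_pos: [0.3877, 0.2919, 0.0131]
tool_rot: [1.23, 2.89, 0.001]
wrist_force: [0.6, 0.6, -1.5]
gripper_width: 0.0239
grasp_force: 39.8
time_s: 21.02
tool_pos: [0.3886, 0.2923, 0.1449]
tool_rot: [1.229, 2.888, 0.005]
wrist_force: [0.6, -0.4, 0.6]
gripper_width: 0.06
grasp_force: 0.0
turn -1.183  dx 0.1212 dy -0.4147 dz 0.0049  len 0.432 | q6 -39 psi 112 r 0.451
turn 0.000  dx 0.0000 dy 0.0000 dz 0.1180  len 0.118 | q6 -39 psi 112 r 0.451
turn 0.000  dx 0.0000 dy 0.0000 dz -0.1180  len 0.118 | q6 -39 psi 112 r 0.451
turn 1.183  dx 0.2058 dy 0.3188 dz -0.0000  len 0.379 | q6 70 psi 44 r 0.566
```

To row units: -0.0377 m is -0.6032, 0.011 m is 0.176, -0.148 rad is -0.0942.

```bash
python3 drive.py '[[[0, 0, 0], -0.0942, 0.06], [[0, 0, 0], -0.0942, 0.06], [[0, 0, 0], -0.0942, 0.06], [[0, 0, 0], -0.0942, 0.06], [[0, 0, 0], -0.0942, 0.06], [[0, 0, 0], -0.0942, 0.06], [[0, 0, 0], -0.0942, 0.06], [[0, 0, 0], -0.0936, 0.06], [[0.176, -0.6032, 0], 0, 0.06], [[0.176, -0.6032, 0], 0, 0.06], [[0.176, -0.6032, 0], 0, 0.06], [[0.176, -0.6032, 0], 0, 0.06]]'
python3 drive.py '[[[0.176, -0.6032, 0], 0, 0.06], [[0.176, -0.6032, 0], 0, 0.06], [[0.176, -0.6032, 0], 0, 0.06], [[0.176, -0.6032, 0], 0, 0.06], [[0.176, -0.6032, 0], 0, 0.06], [[0.176, -0.6032, 0], 0, 0.06], [[0.176, -0.6032, 0.08], 0, 0.06], [[0, 0, 0], 0, 0.06], [[0, 0, 0], 0, 0.06]]'
cat >> h.py <<'E'
def incase():
    im,d=snap('top'); P=cloud('top',d); Lc=(P[...,:2]-C)@Rc; h=P[...,2]
    m=((im.max(2)>95)&(h>.015)&(h<.05)&(abs(Lc[...,1])<.17)&(abs(Lc[...,0])<.058)).astype(np.uint8)
    k,l,st,_=cv2.connectedComponentsWithStats(m)
    for i in range(1,k):
        if st[i,4]>60: print('in case',np.round(Lc[l==i].mean(0),4),'n',st[i,4],'top %.4f'%np.median(h[l==i]))
E
python3 - <<'E'
from h import *
incase(); both()
legs([(.4293,-.1378,.14,111.7),(.4293,-.1378,.022,None)])
E
```

```text
time_s: 22.52
tool_pos: [0.4018, 0.1342, 0.1418]
tool_rot: [0.591, -3.084, -0.0]
wrist_force: [0.1, -0.3, 0.7]
gripper_width: 0.0602
grasp_force: 0.0
time_s: 23.65
tool_pos: [0.4276, -0.1379, 0.137]
tool_rot: [0.589, -3.085, -0.002]
wrist_force: [-0.0, 0.1, -0.5]
gripper_width: 0.06
grasp_force: 0.0
in case [0.0288 0.1016] n 511 top 0.0289
in case [-0.0221  0.104 ] n 518 top 0.0288
post x 0.4426 y -0.1320 len 0.034 w 0.023 th 1.9 z 0.040 | scene d -0.0269 -0.0150
post x 0.5777 y -0.3691 len 0.060 w 0.025 th -2.5 z 0.040 | scene d -0.0008 -0.0028
post x 0.5744 y -0.2505 len 0.080 w 0.025 th -22.8 z 0.040 | scene d -0.0058 -0.0013
turn 0.001  dx -0.0010 dy -0.0008 dz -0.0023  len 0.003 | q6 -39 psi 112 r 0.451
turn 0.000  dx 0.0000 dy 0.0000 dz 0.1180  len 0.118 | q6 -39 psi 112 r 0.451
```

Careful with the scale: shifts go in shares of 62.5 mm and turns go in shares of pi/2 rad. That gives: 0.04 m is 0.64, 0.03 m is 0.48.

```bash
python3 drive.py '[[[-0.016, -0.016, 0.48], 0, 0.06], [[0, 0, 0.64], 0, 0.06], [[0, 0, 0.48], 0, 0.06], [[0, 0, 0.24], 0, 0.06], [[0, 0, 0], 0, 0.06], [[0, 0, 0], 0, 0], [[0, 0, 0], 0, 0], [[0, 0, 0], 0, 0], [[0, 0, 0], 0, 0], [[0, 0, 0], 0, 0]]' 40
python3 drive.py '[[[0, 0, -0.32], 0, 0], [[0, 0, -0.48], 0, 0], [[0, 0, -0.64], 0, 0], [[0, 0, -0.448], 0, 0], [[0, 0, 0], 0, 0]]'
python3 drive.py '[[[0, 0, 0], 0.0942, 0], [[0, 0, 0], 0.0942, 0], [[0, 0, 0], 0.0942, 0], [[0, 0, 0], 0.0942, 0], [[0, 0, 0], 0.0942, 0], [[0, 0, 0], 0.0942, 0], [[0, 0, 0], 0.0942, 0], [[0, 0, 0], 0.0936, 0], [[0.1648, 0.256, 0], 0, 0], [[0.3296, 0.5104, 0], 0, 0], [[0.3296, 0.5104, 0], 0, 0], [[0.3296, 0.5104, 0], 0, 0]]'
python3 drive.py '[[[0.3296, 0.5104, 0], 0, 0], [[0.3296, 0.5104, 0], 0, 0], [[0.3296, 0.5104, 0], 0, 0], [[0.3296, 0.5104, 0], 0, 0], [[0.3296, 0.5104, 0], 0, 0], [[0.3296, 0.5104, 0], 0, 0], [[0.1648, 0.256, 0], 0, 0], [[0, 0, 0], 0, 0], [[0, 0, 0], 0, 0]]'
python3 - <<'E'
from h import *
t=cw(.026,-.030)
legs([(t[0],t[1],.14,43.9),(t[0],t[1],.014,None)]); both()
E
```

```text
time_s: 25.05
tool_pos: [0.4301, -0.1389, 0.0237]
tool_rot: [-0.59, 3.084, -0.001]
wrist_force: [-0.6, 1.2, 5.3]
gripper_width: 0.0242
grasp_force: 39.7
time_s: 25.68
tool_pos: [0.4305, -0.1394, 0.1429]
tool_rot: [-0.59, 3.082, -0.004]
wrist_force: [-0.3, -0.5, -2.6]
gripper_width: 0.0241
grasp_force: 40.0
time_s: 27.18
tool_pos: [0.4596, -0.0083, 0.1397]
tool_rot: [-1.231, -2.889, 0.0]
wrist_force: [-0.5, -0.3, -1.5]
gripper_width: 0.0238
grasp_force: 39.9
time_s: 28.3
tool_pos: [0.5163, 0.23, 0.1403]
tool_rot: [-1.231, -2.89, 0.001]
wrist_force: [-0.2, -0.4, -1.1]
gripper_width: 0.0244
grasp_force: 39.9
turn -0.001  dx 0.0011 dy 0.0011 dz 0.0003  len 0.002 | q6 70 psi 44 r 0.566
turn 0.000  dx 0.0000 dy 0.0000 dz 0.1260  len 0.126 | q6 70 psi 44 r 0.566
post x 0.4434 y -0.2592 len 0.058 w 0.025 th -1.0 z 0.040 | scene d -0.0022 -0.0031
post x 0.5778 y -0.3690 len 0.061 w 0.024 th -2.8 z 0.040 | scene d -0.0011 -0.0026
post x 0.5720 y -0.2498 len 0.090 w 0.025 th -20.3 z 0.040 | scene d -0.0001 -0.0030
```

To row units: 0.04 m is 0.64, 0.03 m is 0.48.

```bash
python3 drive.py '[[[0.016, 0.016, 0.48], 0, 0], [[0, 0, 0.64], 0, 0], [[0, 0, 0.48], 0, 0], [[0, 0, 0.24], 0, 0], [[0, 0, 0.128], 0, 0], [[0, 0, 0.048], 0, 0], [[0, 0, 0.032], 0, 0], [[0, 0, 0], 0, 0], [[0, 0, 0], 0, 0]]'; python3 drive.py '[[[0, 0, 0], 0, 0.034], [[0, 0, 0], 0, 0.038], [[0, 0, 0], 0, 0.042], [[0, 0, 0], 0, 0.042], [[0, 0, -0.32], 0, 0.042], [[0, 0, -0.64], 0, 0.042], [[0, 0, -0.64], 0, 0.042], [[0, 0, -0.48], 0, 0.06], [[0, 0, 0], 0, 0.06]]'
python3 - <<'E'
from h import *
t=cw(-.026,-.030); q=(.5720,-.2498)
legs([(*q,.14,69.7),(*q,.022,None),(*q,.14,None),(*t,.14,43.9)])
E
```

```text
time_s: 29.52
tool_pos: [0.5169, 0.2323, 0.0132]
tool_rot: [1.23, 2.89, 0.001]
wrist_force: [-1.3, 0.1, -1.2]
gripper_width: 0.024
grasp_force: 39.9
time_s: 30.65
tool_pos: [0.518, 0.2327, 0.1454]
tool_rot: [1.229, 2.887, 0.005]
wrist_force: [1.2, -0.2, -0.3]
gripper_width: 0.0598
grasp_force: 0.0
turn -0.450  dx -0.2180 dy -0.4338 dz 0.0054  len 0.486 | q6 -3 psi 70 r 0.624
turn 0.000  dx 0.0000 dy 0.0000 dz 0.1180  len 0.118 | q6 -3 psi 70 r 0.624
turn 0.000  dx 0.0000 dy 0.0000 dz -0.1180  len 0.118 | q6 -3 psi 70 r 0.624
turn 0.450  dx 0.3854 dy 0.2416 dz -0.0000  len 0.455 | q6 68 psi 44 r 0.517
```

To row units: -0.0361 m is -0.5776, -0.0182 m is -0.2912, -0.15 rad is -0.0955.

```bash
python3 drive.py '[[[0, 0, 0], -0.0955, 0.06], [[0, 0, 0], -0.0955, 0.06], [[0, 0, 0], -0.0955, 0.06], [[-0.1456, -0.2896, 0], 0, 0.06], [[-0.2912, -0.5776, 0], 0, 0.06], [[-0.2912, -0.5776, 0], 0, 0.06], [[-0.2912, -0.5776, 0], 0, 0.06], [[-0.2912, -0.5776, 0], 0, 0.06], [[-0.2912, -0.5776, 0], 0, 0.06], [[-0.2912, -0.5776, 0], 0, 0.06], [[-0.2912, -0.5776, 0], 0, 0.06]]'
python3 drive.py '[[[-0.2912, -0.5776, 0], 0, 0.06], [[-0.2912, -0.5776, 0], 0, 0.06], [[-0.2912, -0.5776, 0], 0, 0.06], [[-0.2912, -0.5776, 0.08], 0, 0.06], [[-0.1456, -0.2896, 0], 0, 0.06], [[0, 0, 0], 0, 0.06], [[0, 0, 0], 0, 0.06]]'
python3 - <<'E'
from h import *
incase(); both()
legs([(.5720,-.2498,.14,69.7),(.5720,-.2498,.022,None)])
E
```

```text
time_s: 32.02
tool_pos: [0.5501, -0.0714, 0.1423]
tool_rot: [-0.56, -3.091, 0.0]
wrist_force: [1.0, -0.1, 0.5]
gripper_width: 0.06
grasp_force: 0.0
time_s: 32.9
tool_pos: [0.5707, -0.2492, 0.1378]
tool_rot: [-0.555, -3.092, -0.001]
wrist_force: [-0.3, 0.5, 0.5]
gripper_width: 0.0596
grasp_force: 0.0
in case [ 0.0293 -0.0288] n 371 top 0.0292
in case [0.0288 0.1015] n 514 top 0.0290
in case [-0.0222  0.1037] n 519 top 0.0290
post x 0.5661 y -0.2478 len 0.065 w 0.024 th -21.3 z 0.040 | scene d 0.0107 -0.0067
turn 0.000  dx -0.0013 dy -0.0006 dz -0.0019  len 0.002 | q6 -3 psi 70 r 0.624
turn 0.000  dx 0.0000 dy 0.0000 dz 0.1180  len 0.118 | q6 -3 psi 70 r 0.624
```

Travel back: turn 0.45, then dx 0.385, dy 0.242 (11 rows).

To row units: 0.04 m is 0.64, 0.03 m is 0.48.

```bash
python3 drive.py '[[[-0.016, -0.016, 0.48], 0, 0.06], [[0, 0, 0.64], 0, 0.06], [[0, 0, 0.48], 0, 0.06], [[0, 0, 0.256], 0, 0.06], [[0, 0, 0], 0, 0.06], [[0, 0, 0], 0, 0], [[0, 0, 0], 0, 0], [[0, 0, 0], 0, 0], [[0, 0, 0], 0, 0], [[0, 0, 0], 0, 0]]' 40
python3 drive.py '[[[0, 0, -0.32], 0, 0], [[0, 0, -0.48], 0, 0], [[0, 0, -0.64], 0, 0], [[0, 0, -0.448], 0, 0], [[0, 0, 0], 0, 0]]'
python3 drive.py '[[[0, 0, 0], 0.0955, 0], [[0, 0, 0], 0.0955, 0], [[0, 0, 0], 0.0955, 0], [[0.28, 0.176, 0], 0, 0], [[0.56, 0.352, 0], 0, 0], [[0.56, 0.352, 0], 0, 0], [[0.56, 0.352, 0], 0, 0], [[0.56, 0.352, 0], 0, 0], [[0.56, 0.352, 0], 0, 0], [[0.56, 0.352, 0], 0, 0], [[0.56, 0.352, 0], 0, 0]]'
python3 drive.py '[[[0.56, 0.352, 0], 0, 0], [[0.56, 0.352, 0], 0, 0], [[0.56, 0.352, 0], 0, 0], [[0.28, 0.176, 0], 0, 0], [[0, 0, 0], 0, 0], [[0, 0, 0], 0, 0]]'
python3 - <<'E'
from h import *
t=cw(-.026,-.030)
legs([(*t,.14,43.9),(*t,.0132,None)]); both()
E
```

```text
time_s: 34.3
tool_pos: [0.5723, -0.2516, 0.0232]
tool_rot: [0.554, 3.09, -0.001]
wrist_force: [-1.4, 0.7, 5.9]
gripper_width: 0.0241
grasp_force: 40.9
time_s: 34.92
tool_pos: [0.5725, -0.2518, 0.1423]
tool_rot: [0.554, 3.088, -0.003]
wrist_force: [-0.5, -0.1, -1.8]
gripper_width: 0.0244
grasp_force: 40.0
time_s: 36.3
tool_pos: [0.5069, 0.0544, 0.1392]
tool_rot: [-1.225, -2.892, 0.0]
wrist_force: [-0.3, 0.3, -1.4]
gripper_width: 0.024
grasp_force: 40.0
time_s: 37.05
tool_pos: [0.4785, 0.1938, 0.1394]
tool_rot: [-1.228, -2.891, 0.001]
wrist_force: [-0.7, 0.2, 0.6]
gripper_width: 0.0239
grasp_force: 40.0
turn 0.002  dx 0.0009 dy 0.0014 dz -0.0006  len 0.002 | q6 68 psi 44 r 0.517
turn 0.000  dx 0.0000 dy 0.0000 dz 0.1268  len 0.127 | q6 68 psi 44 r 0.517
post x 0.4436 y -0.2594 len 0.058 w 0.025 th -1.3 z 0.040 | scene d -0.0015 -0.0031
post x 0.5775 y -0.3690 len 0.061 w 0.025 th -2.6 z 0.040 | scene d -0.0015 -0.0027
```

To row units: 0.04 m is 0.64, 0.03 m is 0.48.

```bash
python3 drive.py '[[[0.016, 0.016, 0.48], 0, 0], [[0, 0, 0.64], 0, 0], [[0, 0, 0.48], 0, 0], [[0, 0, 0.24], 0, 0], [[0, 0, 0.112], 0, 0], [[0, 0, 0.048], 0, 0], [[0, 0, 0.032], 0, 0], [[0, 0, 0], 0, 0], [[0, 0, 0], 0, 0]]'; python3 drive.py '[[[0, 0, 0], 0, 0.034], [[0, 0, 0], 0, 0.038], [[0, 0, 0], 0, 0.042], [[0, 0, 0], 0, 0.042], [[0, 0, -0.32], 0, 0.042], [[0, 0, -0.64], 0, 0.042], [[0, 0, -0.64], 0, 0.042], [[0, 0, -0.48], 0, 0.06], [[0, 0, 0], 0, 0.06]]'
python3 - <<'E'
from h import *
t=cw(.026,-.133); q=(.4436,-.2594)
legs([(*q,.14,88.8),(*q,.022,None),(*q,.14,None),(*t,.14,43.9)])
E
```

```text
time_s: 38.28
tool_pos: [0.4793, 0.1955, 0.0132]
tool_rot: [1.23, 2.89, 0.001]
wrist_force: [0.2, -0.2, -1.2]
gripper_width: 0.024
grasp_force: 40.0
time_s: 39.4
tool_pos: [0.4802, 0.1957, 0.145]
tool_rot: [1.229, 2.887, 0.004]
wrist_force: [0.5, 0.4, -0.4]
gripper_width: 0.0601
grasp_force: 0.0
turn -0.784  dx 0.0271 dy -0.4558 dz 0.0050  len 0.457 | q6 -29 psi 89 r 0.514
turn 0.000  dx 0.0000 dy 0.0000 dz 0.1180  len 0.118 | q6 -29 psi 89 r 0.514
turn 0.000  dx 0.0000 dy 0.0000 dz -0.1180  len 0.118 | q6 -29 psi 89 r 0.514
turn 0.784  dx 0.2003 dy 0.3928 dz -0.0000  len 0.441 | q6 61 psi 44 r 0.608
```

To row units: -0.0414 m is -0.6624, 0.0025 m is 0.04, -0.157 rad is -0.0999.

```bash
python3 drive.py '[[[0, 0, 0], -0.0999, 0.06], [[0, 0, 0], -0.0999, 0.06], [[0, 0, 0], -0.0999, 0.06], [[0, 0, 0], -0.0999, 0.06], [[0, 0, 0], -0.0999, 0.06], [[0.0192, -0.3312, 0], 0, 0.06], [[0.04, -0.6624, 0], 0, 0.06], [[0.04, -0.6624, 0], 0, 0.06], [[0.04, -0.6624, 0], 0, 0.06], [[0.04, -0.6624, 0], 0, 0.06], [[0.04, -0.6624, 0], 0, 0.06]]'
python3 drive.py '[[[0.04, -0.6624, 0], 0, 0.06], [[0.04, -0.6624, 0], 0, 0.06], [[0.04, -0.6624, 0], 0, 0.06], [[0.04, -0.6624, 0], 0, 0.06], [[0.04, -0.6624, 0.08], 0, 0.06], [[0.0192, -0.3312, 0], 0, 0.06], [[0, 0, 0], 0, 0.06], [[0, 0, 0], 0, 0.06]]'
python3 - <<'E'
from h import *
incase(); both()
legs([(.4436,-.2594,.14,88.8),(.4436,-.2594,.022,None)])
E
```

```text
time_s: 40.78
tool_pos: [0.4602, -0.0332, 0.1418]
tool_rot: [-0.031, -3.14, -0.0]
wrist_force: [0.5, -0.1, -0.4]
gripper_width: 0.0602
grasp_force: 0.0
time_s: 41.78
tool_pos: [0.4426, -0.2583, 0.1375]
tool_rot: [-0.03, -3.141, -0.001]
wrist_force: [-0.3, 0.1, 1.0]
gripper_width: 0.06
grasp_force: 0.0
in case [ 0.0292 -0.0287] n 378 top 0.0290
in case [-0.0233 -0.0289] n 380 top 0.0290
in case [0.0287 0.1014] n 518 top 0.0289
in case [-0.0222  0.1039] n 524 top 0.0287
post x 0.5777 y -0.3691 len 0.061 w 0.025 th -2.6 z 0.040 | scene d -0.0012 -0.0028
turn 0.002  dx -0.0008 dy -0.0011 dz -0.0021  len 0.002 | q6 -29 psi 89 r 0.514
turn 0.000  dx 0.0000 dy 0.0000 dz 0.1180  len 0.118 | q6 -29 psi 89 r 0.514
```

To row units: 0.04 m is 0.64, 0.03 m is 0.48.

```bash
python3 drive.py '[[[-0.016, -0.016, 0.48], 0, 0.06], [[0, 0, 0.64], 0, 0.06], [[0, 0, 0.48], 0, 0.06], [[0, 0, 0.248], 0, 0.06], [[0, 0, 0], 0, 0.06], [[0, 0, 0], 0, 0], [[0, 0, 0], 0, 0], [[0, 0, 0], 0, 0], [[0, 0, 0], 0, 0], [[0, 0, 0], 0, 0]]' 40
python3 drive.py '[[[0, 0, -0.32], 0, 0], [[0, 0, -0.48], 0, 0], [[0, 0, -0.64], 0, 0], [[0, 0, -0.448], 0, 0], [[0, 0, 0], 0, 0]]'
python3 drive.py '[[[0, 0, 0], 0.0999, 0], [[0, 0, 0], 0.0999, 0], [[0, 0, 0], 0.0999, 0], [[0, 0, 0], 0.0999, 0], [[0, 0, 0], 0.0999, 0], [[0.144, 0.288, 0], 0, 0], [[0.288, 0.5712, 0], 0, 0], [[0.288, 0.5712, 0], 0, 0], [[0.288, 0.5712, 0], 0, 0], [[0.288, 0.5712, 0], 0, 0], [[0.288, 0.5712, 0], 0, 0]]'
python3 drive.py '[[[0.288, 0.5712, 0], 0, 0], [[0.288, 0.5712, 0], 0, 0], [[0.288, 0.5712, 0], 0, 0], [[0.288, 0.5712, 0], 0, 0], [[0.288, 0.5712, 0], 0, 0], [[0.184, 0.288, 0], 0, 0], [[0, 0, 0], 0, 0], [[0, 0, 0], 0, 0]]'
python3 - <<'E'
from h import *
t=cw(.026,-.133)
legs([(*t,.14,43.9),(*t,.0125,None)]); both()
E
```

```text
time_s: 43.18
tool_pos: [0.4442, -0.2606, 0.0234]
tool_rot: [0.031, 3.14, -0.002]
wrist_force: [-0.8, 1.1, 6.3]
gripper_width: 0.0239
grasp_force: 40.1
time_s: 43.8
tool_pos: [0.4446, -0.2611, 0.1426]
tool_rot: [0.031, 3.138, -0.005]
wrist_force: [-0.1, -1.1, -1.8]
gripper_width: 0.0241
grasp_force: 39.4
time_s: 45.18
tool_pos: [0.5165, -0.0514, 0.1392]
tool_rot: [-1.23, -2.889, 0.0]
wrist_force: [1.3, -0.8, -1.4]
gripper_width: 0.0243
grasp_force: 39.4
time_s: 46.18
tool_pos: [0.5875, 0.1558, 0.1398]
tool_rot: [-1.231, -2.89, 0.001]
wrist_force: [0.3, -1.5, -1.4]
gripper_width: 0.0243
grasp_force: 39.5
turn -0.001  dx 0.0008 dy 0.0012 dz -0.0002  len 0.001 | q6 61 psi 44 r 0.608
turn 0.000  dx 0.0000 dy 0.0000 dz 0.1275  len 0.128 | q6 61 psi 44 r 0.608
post x 0.5777 y -0.3691 len 0.060 w 0.025 th -2.4 z 0.040 | scene d -0.0012 -0.0028
```

To row units: 0.04 m is 0.64, 0.03 m is 0.48.

```bash
python3 drive.py '[[[0.016, 0.016, 0.48], 0, 0], [[0, 0, 0.64], 0, 0], [[0, 0, 0.48], 0, 0], [[0, 0, 0.24], 0, 0], [[0, 0, 0.112], 0, 0], [[0, 0, 0.048], 0, 0], [[0, 0, 0.04], 0, 0], [[0, 0, 0], 0, 0], [[0, 0, 0], 0, 0]]'; python3 drive.py '[[[0, 0, 0], 0, 0.034], [[0, 0, 0], 0, 0.038], [[0, 0, 0], 0, 0.042], [[0, 0, 0], 0, 0.042], [[0, 0, -0.32], 0, 0.042], [[0, 0, -0.64], 0, 0.042], [[0, 0, -0.64], 0, 0.042], [[0, 0, -0.48], 0, 0.06], [[0, 0, 0], 0, 0.06]]'
python3 - <<'E'
from h import *
both(); t=cw(-.026,-.133); q=(.5777,-.3691)
legs([(*q,.14,87.4),(*q,.022,None),(*q,.14,None),(*t,.14,43.9)])
E
```

```text
time_s: 47.4
tool_pos: [0.5882, 0.1581, 0.0132]
tool_rot: [1.23, 2.89, 0.001]
wrist_force: [-0.1, -0.2, -0.8]
gripper_width: 0.0238
grasp_force: 39.5
time_s: 48.52
tool_pos: [0.5892, 0.1583, 0.1454]
tool_rot: [1.229, 2.887, 0.004]
wrist_force: [-0.2, 0.7, 0.3]
gripper_width: 0.0601
grasp_force: 0.0
post x 0.5777 y -0.3691 len 0.060 w 0.025 th -2.4 z 0.040 | scene d -0.0012 -0.0027
turn -0.759  dx -0.0138 dy -0.5270 dz 0.0025  len 0.527 | q6 -30 psi 87 r 0.686
turn 0.000  dx 0.0000 dy 0.0000 dz 0.1180  len 0.118 | q6 -30 psi 87 r 0.686
turn 0.000  dx 0.0000 dy 0.0000 dz -0.1180  len 0.118 | q6 -30 psi 87 r 0.686
turn 0.759  dx 0.3723 dy 0.3202 dz -0.0000  len 0.491 | q6 59 psi 44 r 0.563
```

To row units: -0.0405 m is -0.648, -0.001 m is -0.016, -0.152 rad is -0.0968.

```bash
python3 drive.py '[[[0, 0, 0], -0.0968, 0.06], [[0, 0, 0], -0.0968, 0.06], [[0, 0, 0], -0.0968, 0.06], [[0, 0, 0], -0.0968, 0.06], [[0, 0, 0], -0.0961, 0.06], [[-0.016, -0.3248, 0], 0, 0.06], [[-0.016, -0.648, 0], 0, 0.06], [[-0.016, -0.648, 0], 0, 0.06], [[-0.016, -0.648, 0], 0, 0.06], [[-0.016, -0.648, 0], 0, 0.06], [[-0.016, -0.648, 0], 0, 0.06]]'
python3 drive.py '[[[-0.016, -0.648, 0], 0, 0.06], [[-0.016, -0.648, 0], 0, 0.06], [[-0.016, -0.648, 0], 0, 0.06], [[-0.016, -0.648, 0], 0, 0.06], [[-0.016, -0.648, 0], 0, 0.06], [[-0.016, -0.648, 0.048], 0, 0.06], [[-0.016, -0.648, 0.032], 0, 0.06], [[-0.016, -0.3248, 0], 0, 0.06], [[0, 0, 0], 0, 0.06], [[0, 0, 0], 0, 0.06]]'
python3 - <<'E'
from h import *
incase(); both()
legs([(.5777,-.3691,.14,87.5),(.5777,-.3691,.022,None)])
E
```

```text
time_s: 50.0
tool_pos: [0.5829, -0.0671, 0.1419]
tool_rot: [-0.078, -3.139, -0.0]
wrist_force: [0.2, -0.3, 0.0]
gripper_width: 0.0601
grasp_force: 0.0
time_s: 51.25
tool_pos: [0.5777, -0.3678, 0.1376]
tool_rot: [-0.072, -3.14, -0.001]
wrist_force: [0.5, -0.1, 0.2]
gripper_width: 0.0603
grasp_force: 0.0
in case [ 0.029  -0.1318] n 243 top 0.0292
in case [ 0.0185 -0.0402] n 375 top 0.0289
in case [-0.0233 -0.0289] n 379 top 0.0287
in case [0.0287 0.1014] n 517 top 0.0291
in case [-0.0223  0.1039] n 528 top 0.0289
post x 0.5735 y -0.3686 len 0.044 w 0.024 th 3.8 z 0.040 | scene d 0.0080 -0.0038
turn -0.001  dx 0.0003 dy -0.0016 dz -0.0019  len 0.003 | q6 -30 psi 88 r 0.686
turn 0.000  dx 0.0000 dy 0.0000 dz 0.1180  len 0.118 | q6 -30 psi 88 r 0.686
```

A medium post has shifted about 15 mm inside its compartment; it is still flat, with its top at 29 mm, so no fix is needed. Continuing with the last post.

To row units: 0.04 m is 0.64, 0.03 m is 0.48.

```bash
python3 drive.py '[[[0, -0.024, 0.48], 0, 0.06], [[0, 0, 0.64], 0, 0.06], [[0, 0, 0.48], 0, 0.06], [[0, 0, 0.248], 0, 0.06], [[0, 0, 0], 0, 0.06], [[0, 0, 0], 0, 0], [[0, 0, 0], 0, 0], [[0, 0, 0], 0, 0], [[0, 0, 0], 0, 0], [[0, 0, 0], 0, 0]]' 40
python3 drive.py '[[[0, 0, -0.32], 0, 0], [[0, 0, -0.48], 0, 0], [[0, 0, -0.64], 0, 0], [[0, 0, -0.448], 0, 0], [[0, 0, 0], 0, 0]]'
python3 drive.py '[[[0, 0, 0], 0.0968, 0], [[0, 0, 0], 0.0968, 0], [[0, 0, 0], 0.0968, 0], [[0, 0, 0], 0.0968, 0], [[0, 0, 0], 0.0961, 0], [[0.248, 0.2128, 0], 0, 0], [[0.496, 0.4272, 0], 0, 0], [[0.496, 0.4272, 0], 0, 0], [[0.496, 0.4272, 0], 0, 0], [[0.496, 0.4272, 0], 0, 0], [[0.496, 0.4272, 0], 0, 0]]'
python3 drive.py '[[[0.496, 0.4272, 0], 0, 0], [[0.496, 0.4272, 0], 0, 0], [[0.496, 0.4272, 0], 0, 0], [[0.496, 0.4272, 0], 0, 0], [[0.496, 0.4272, 0], 0, 0], [[0.496, 0.4272, 0], 0, 0], [[0.248, 0.2128, 0], 0, 0], [[0, 0, 0], 0, 0], [[0, 0, 0], 0, 0]]'
python3 - <<'E'
from h import *
t=cw(-.026,-.133)
legs([(*t,.14,43.9),(*t,.0125,None)]); both()
E
```

```text
time_s: 52.65
tool_pos: [0.5784, -0.3707, 0.0239]
tool_rot: [0.072, 3.139, -0.002]
wrist_force: [0.0, 0.7, 7.0]
gripper_width: 0.024
grasp_force: 40.9
time_s: 53.28
tool_pos: [0.5786, -0.3709, 0.143]
tool_rot: [0.072, 3.137, -0.005]
wrist_force: [0.8, -0.5, -1.9]
gripper_width: 0.0242
grasp_force: 40.0
time_s: 54.65
tool_pos: [0.5643, -0.143, 0.1397]
tool_rot: [-1.225, -2.892, -0.0]
wrist_force: [0.6, -0.8, -1.1]
gripper_width: 0.0241
grasp_force: 40.0
time_s: 55.78
tool_pos: [0.5505, 0.1194, 0.1401]
tool_rot: [-1.23, -2.891, 0.001]
wrist_force: [0.4, -0.8, -0.9]
gripper_width: 0.024
grasp_force: 40.0
turn 0.000  dx 0.0015 dy 0.0011 dz 0.0001  len 0.002 | q6 59 psi 44 r 0.563
turn 0.000  dx 0.0000 dy 0.0000 dz 0.1275  len 0.128 | q6 59 psi 44 r 0.563
```

To row units: 0.04 m is 0.64, 0.03 m is 0.48.

```bash
python3 drive.py '[[[0.024, 0.016, 0.48], 0, 0], [[0, 0, 0.64], 0, 0], [[0, 0, 0.48], 0, 0], [[0, 0, 0.24], 0, 0], [[0, 0, 0.112], 0, 0], [[0, 0, 0.048], 0, 0], [[0, 0, 0.032], 0, 0], [[0, 0, 0], 0, 0], [[0, 0, 0], 0, 0]]'; python3 drive.py '[[[0, 0, 0], 0, 0.034], [[0, 0, 0], 0, 0.038], [[0, 0, 0], 0, 0.042], [[0, 0, 0], 0, 0.042], [[0, 0, -0.32], 0, 0.042], [[0, 0, -0.64], 0, 0.042], [[0, 0, -0.64], 0, 0], [[0, 0, -0.64], 0, 0], [[0, 0, -0.8], 0, 0], [[0, 0, 0], 0, 0], [[0, 0, 0], 0, 0]]'
python3 - <<'E'
from h import *
incase(); both(); t=cw(.168,-.133); u=cw(.029,-.133)
legs([(*t,.205,43.9),(*t,.14,None),(*u,.14,None)])
E
```

```text
time_s: 57.0
tool_pos: [0.5506, 0.1218, 0.0137]
tool_rot: [1.23, 2.89, 0.0]
wrist_force: [0.8, -0.2, -0.9]
gripper_width: 0.0239
grasp_force: 40.0
time_s: 58.38
tool_pos: [0.5501, 0.1217, 0.2028]
tool_rot: [-1.23, -2.89, 0.0]
wrist_force: [0.3, 0.2, -0.4]
gripper_width: 0.0
grasp_force: 0.0
in case [-0.023  -0.1537] n 67 top 0.0286
turn -0.000  dx -0.0006 dy 0.1941 dz -0.0031  len 0.194 | q6 66 psi 44 r 0.736
turn 0.000  dx 0.0000 dy 0.0000 dz 0.0650  len 0.065 | q6 66 psi 44 r 0.736
turn 0.000  dx -0.0000 dy -0.1390 dz -0.0000  len 0.139 | q6 61 psi 44 r 0.611
```

To row units: 0.038 m is 0.608, 0.022 m is 0.352.

```bash
python3 drive.py '[[[0, 0.32, -0.16], 0, 0], [[0, 0.608, 0], 0, 0], [[0, 0.608, 0], 0, 0], [[0, 0.608, 0], 0, 0], [[0, 0.608, 0], 0, 0], [[0, 0.352, 0], 0, 0], [[0, 0, 0], 0, 0], [[0, 0, 0], 0, 0]]'
python3 - <<'E'
from h import *
im,_=snap('scene','s4'); cv2.imwrite('pics/s4c.png',cv2.resize(im[60:290,200:430],None,fx=2.5,fy=2.5))
incase(); t=cw(.168,-.133); u=cw(.029,-.133)
print(pose()[2],pose()[3]['joints'])
legs([(*t,.14,43.9),(*u,.14,None)])
E
```

```text
time_s: 59.52
tool_pos: [0.6897, 0.2558, 0.2124]
tool_rot: [-1.23, -2.89, 0.002]
wrist_force: [-0.8, 0.5, 0.2]
gripper_width: -0.0001
grasp_force: 0.0
in case [ 0.0289 -0.1317] n 246 top 0.0291
in case [-0.0232 -0.1324] n 252 top 0.0293
in case [ 0.0184 -0.0403] n 376 top 0.0291
in case [-0.0234 -0.0291] n 381 top 0.0289
in case [-0.0232  0.0641] n 174 top 0.0288
-0.9999999378567898 [ 2.40981037e-01  6.02830644e-01  5.31087922e-01  1.49939137e+00
 -1.01003832e-04  1.04629808e+00]
turn -0.001  dx -0.0001 dy 0.0004 dz 0.0734  len 0.073 | q6 66 psi 44 r 0.736
turn 0.000  dx -0.0000 dy -0.1390 dz -0.0000  len 0.139 | q6 61 psi 44 r 0.611
```

View pics/s4c.png

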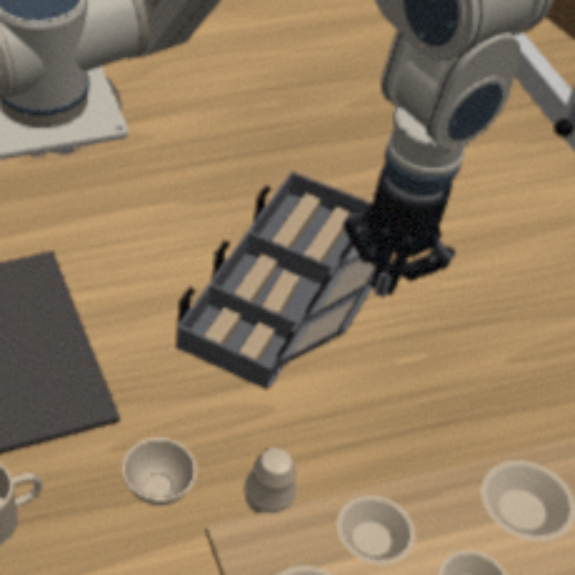

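The scene crop shows all six posts lying in pairs in their compartments, at (190–350, 200–345), with the shut gripper behind the covers at (385,285). The gripper's side knuckles are wide, so I'll push the first cover upright with the tips at z = 0.155.

To row units: 0.03 m is 0.48, -0.025 m is -0.4.

```bash
python3 drive.py '[[[0, 0, 0.48], 0, 0], [[0, 0, 0.432], 0, 0], [[0, 0, 0], 0, 0], [[0, -0.32, 0], 0, 0], [[0, -0.4, 0], 0, 0], [[0, -0.4, 0], 0, 0], [[0, -0.4, 0], 0, 0], [[0, -0.4, 0], 0, 0], [[0, -0.248, 0], 0, 0], [[0, 0, 0], 0, 0]]'
cat >> h.py <<'E'
def lids():
    for n in('top','scene'):
        im,d=snap(n); P=cloud(n,d); L=(P[...,:2]-C)@Rc; h=P[...,2]
        for nm,y in(('short',-.133),('mid',-.030),('long',.103)):
            m=(abs(L[...,1]-y)<.04)&(abs(L[...,1]-y)>.025)&(h>.03)&(h<.2)&(L[...,0]>-.085)&(L[...,0]<.18)
            r=np.hypot(L[m][:,0]-.069,h[m]-.046); g=(r>.06)&(r<.15); q=np.arctan2(h[m][g]-.046,.069-L[m][g,0])
            H,e=np.histogram(q,np.arange(-.1,2.5,.04)); k=H.argmax(); print(n,nm,'angle %.3f (n %d)'%(np.median(q[abs(q-e[k]-.02)<.05]) if len(q) else 9,len(q)),end='; ')
        print()
E
python3 - <<'E'
from h import *
lids(); u=cw(.0325,-.133); v=cw(-.044,-.133)
legs([(*u,.155,43.9),(*v,.062,None)])
E
```

```text
time_s: 60.88
tool_pos: [0.5924, 0.1617, 0.1577]
tool_rot: [1.231, 2.889, 0.001]
wrist_force: [0.3, -1.2, -0.4]
gripper_width: -0.0002
grasp_force: 0.0
top short angle 1.203 (n 174); top mid angle -0.005 (n 33); top long angle 2.257 (n 64); 
scene short angle 1.163 (n 128); scene mid angle 2.087 (n 93); scene long angle 2.217 (n 76); 
turn -0.000  dx -0.0000 dy -0.0008 dz 0.0019  len 0.002 | q6 61 psi 44 r 0.614
turn 0.000  dx -0.0000 dy -0.0765 dz 0.0930  len 0.120 | q6 58 psi 44 r 0.548
```

To row units: -0.017 m is -0.272, 0.014 m is 0.224.

```bash
python3 drive.py '[[[0, -0.272, 0.192], 0, 0], [[0, -0.272, 0.192], 0, 0], [[0, -0.152, 0.208], 0, 0], [[0, -0.152, 0.208], 0, 0], [[0, -0.128, 0.224], 0, 0], [[0, -0.128, 0.224], 0, 0], [[0, -0.128, 0.176], 0, 0], [[0, 0, 0.08], 0, 0], [[0, 0, 0], 0, 0], [[0, 0, 0], 0, 0]]'
python3 - <<'E'
from h import *
lids(); v=cw(-.044,-.133)
legs([(*v,.062,None)])
E
```

```text
time_s: 62.22
tool_pos: [0.5374, 0.1091, 0.0626]
tool_rot: [1.23, 2.89, 0.0]
wrist_force: [-0.2, -0.2, 0.2]
gripper_width: -0.0001
grasp_force: 0.0
top short angle 0.136 (n 79); top mid angle 2.131 (n 361); top long angle 2.264 (n 482); 
scene short angle 0.129 (n 168); scene mid angle 2.086 (n 83); scene long angle 2.222 (n 103); 
turn 0.000  dx -0.0002 dy -0.0002 dz 0.0006  len 0.001 | q6 58 psi 44 r 0.548
```

To row units: 0.003 m is 0.048, -0.002 m is -0.032.

```bash
for i in 1 2; do :; done; python3 drive.py '[[[0, -0.032, 0.048], 0, 0], [[0, 0, 0.032], 0, 0], [[0, 0, 0], 0, 0]]'; python3 drive.py '[[[0, 0, 0.048], 0, 0], [[0, 0, 0], 0, 0]]'; python3 drive.py '[[[0, 0, 0.048], 0, 0], [[0, 0, 0], 0, 0]]'; python3 drive.py '[[[0, 0, 0.048], 0, 0], [[0, 0, 0], 0, 0]]'
```

```text
time_s: 62.7
tool_pos: [0.5363, 0.1077, 0.0587]
tool_rot: [1.229, 2.889, 0.002]
wrist_force: [-2.4, 1.2, 13.1]
gripper_width: -0.0001
grasp_force: 6.4
time_s: 62.95
tool_pos: [0.536, 0.1075, 0.055]
tool_rot: [1.23, 2.889, 0.001]
wrist_force: [-0.9, 0.3, 6.7]
gripper_width: -0.0002
grasp_force: 3.6
time_s: 63.2
tool_pos: [0.5354, 0.1074, 0.0511]
tool_rot: [-1.23, -2.89, 0.0]
wrist_force: [-0.3, -0.3, 0.5]
gripper_width: 0.0003
grasp_force: 0.1
time_s: 63.45
tool_pos: [0.5357, 0.1075, 0.0496]
tool_rot: [1.23, 2.89, 0.001]
wrist_force: [-5.0, -0.6, 16.3]
gripper_width: -0.0004
grasp_force: 8.4
```

It snapped: the resistance rose to 13 N, dropped to zero, and then the tool rested on the shut cover. Now the middle cover.

To row units: -0.05 m is -0.8, -0.047 m is -0.752.

```bash
python3 drive.py '[[[0, 0, -0.32], 0, 0], [[0, 0, -0.72], 0, 0], [[0, 0, -0.8], 0, 0], [[0, 0, -0.752], 0, 0], [[0.16, 0.32, 0], 0, 0], [[0.32, 0.64, 0], 0, 0], [[0.32, 0.64, 0], 0, 0], [[0.32, 0.64, 0], 0, 0], [[0.32, 0.64, 0], 0, 0], [[0.208, 0.416, 0], 0, 0], [[0, 0, 0], 0, 0], [[0, 0, 0], 0, 0]]'
python3 - <<'E'
from h import *
lids(); incase(); t=cw(.16,-.030); u=cw(.0325,-.03)
legs([(*t,.155,43.9),(*u,.155,None)])
E
```

```text
time_s: 64.95
tool_pos: [0.6124, 0.324, 0.2098]
tool_rot: [-1.23, -2.89, 0.001]
wrist_force: [0.2, 0.1, 0.3]
gripper_width: -0.0
grasp_force: 0.0
top short angle 0.045 (n 425); top mid angle 2.132 (n 506); top long angle 2.266 (n 351); 
scene short angle 0.044 (n 192); scene mid angle 2.088 (n 110); scene long angle 2.203 (n 45); 
in case [-0.0004 -0.1299] n 680 top 0.0489
in case [ 0.0185 -0.0402] n 372 top 0.0290
in case [-0.0233 -0.0291] n 379 top 0.0288
in case [0.0288 0.1016] n 515 top 0.0288
in case [-0.0223  0.104 ] n 526 top 0.0290
turn -0.001  dx 0.0004 dy 0.0008 dz 0.0556  len 0.056 | q6 74 psi 44 r 0.693
turn 0.000  dx -0.0000 dy -0.1275 dz -0.0000  len 0.128 | q6 70 psi 44 r 0.572
```

To row units: 0.03 m is 0.48, 0.021 m is 0.336.

```bash
python3 drive.py '[[[0, 0.336, 0], 0, 0], [[0, 0, 0], 0, 0], [[0, 0, 0.48], 0, 0], [[0, 0, 0.432], 0, 0], [[0, 0, 0], 0, 0], [[0, -0.32, 0], 0, 0], [[0, -0.4, 0], 0, 0], [[0, -0.4, 0], 0, 0], [[0, -0.4, 0], 0, 0], [[0, -0.4, 0], 0, 0], [[0, -0.4, 0], 0, 0], [[0, -0.048, 0], 0, 0]]'
python3 drive.py '[[[0, 0, 0], 0, 0]]'
python3 - <<'E'
from h import *
lids(); u=cw(.0325,-.03); v=cw(-.044,-.03)
legs([(*u,.155,43.9),(*v,.062,None)])
E
```

```text
time_s: 66.6
tool_pos: [0.5208, 0.2358, 0.1553]
tool_rot: [1.231, 2.888, 0.002]
wrist_force: [0.0, 0.5, -0.1]
gripper_width: -0.0004
grasp_force: 0.2
time_s: 66.72
tool_pos: [0.5218, 0.2366, 0.1544]
tool_rot: [1.23, 2.889, 0.002]
wrist_force: [0.6, 0.5, 0.7]
gripper_width: 0.0001
grasp_force: 0.0
top short angle 0.044 (n 426); top mid angle 1.201 (n 187); top long angle 0.001 (n 55); 
scene short angle 0.039 (n 200); scene mid angle 1.158 (n 137); scene long angle 2.217 (n 83); 
turn -0.000  dx -0.0001 dy -0.0012 dz -0.0014  len 0.002 | q6 70 psi 44 r 0.572
turn 0.000  dx 0.0000 dy -0.0765 dz 0.0930  len 0.120 | q6 68 psi 44 r 0.501
```

Same as the first cover. Folding down and pressing.

To row units: -0.017 m is -0.272, 0.014 m is 0.224.

```bash
python3 drive.py '[[[0, -0.272, 0.192], 0, 0], [[0, -0.272, 0.192], 0, 0], [[0, -0.152, 0.208], 0, 0], [[0, -0.152, 0.208], 0, 0], [[0, -0.128, 0.224], 0, 0], [[0, -0.128, 0.224], 0, 0], [[0, -0.128, 0.176], 0, 0], [[0, -0.032, 0.064], 0, 0], [[0, 0, 0], 0, 0], [[0, 0, 0], 0, 0]]'
python3 drive.py '[[[0, 0, 0.048], 0, 0], [[0, 0, 0.032], 0, 0], [[0, 0, 0], 0, 0]]'; python3 drive.py '[[[0, 0, 0.048], 0, 0], [[0, 0, 0], 0, 0]]'; python3 drive.py '[[[0, 0, 0.048], 0, 0], [[0, 0, 0], 0, 0]]'
```

```text
time_s: 68.08
tool_pos: [0.4644, 0.1818, 0.0605]
tool_rot: [1.23, 2.89, -0.0]
wrist_force: [0.6, -0.5, 0.2]
gripper_width: 0.0002
grasp_force: 0.0
time_s: 68.45
tool_pos: [0.4643, 0.1816, 0.0559]
tool_rot: [1.23, 2.89, -0.0]
wrist_force: [-2.5, -1.4, 7.7]
gripper_width: -0.0005
grasp_force: 3.7
time_s: 68.7
tool_pos: [0.4642, 0.1817, 0.0523]
tool_rot: [1.23, 2.891, -0.0]
wrist_force: [-0.1, -0.8, -0.0]
gripper_width: 0.0001
grasp_force: 0.3
time_s: 68.95
tool_pos: [0.4645, 0.1818, 0.0498]
tool_rot: [1.23, 2.89, 0.001]
wrist_force: [-3.2, -2.5, 9.1]
gripper_width: 0.0
grasp_force: 4.4
```

To row units: -0.05 m is -0.8, 0.0482 m is 0.7712.

```bash
python3 drive.py '[[[0, 0, -0.32], 0, 0], [[0, 0, -0.72], 0, 0], [[0, 0, -0.8], 0, 0], [[0, 0, -0.72], 0, 0], [[0.2128, 0.3856, 0], 0, 0], [[0.4256, 0.7712, 0], 0, 0], [[0.4256, 0.7712, 0], 0, 0], [[0.4256, 0.7712, 0], 0, 0], [[0.4256, 0.7712, 0], 0, 0], [[0.2128, 0.3856, 0], 0, 0], [[0, 0, 0], 0, 0], [[0, 0, 0], 0, 0]]'
python3 - <<'E'
from h import *
lids(); t=cw(.195,.103); u=cw(.0325,.103)
legs([(*t,.148,43.9),(*u,.155,None)])
E
```

```text
time_s: 70.45
tool_pos: [0.5455, 0.4442, 0.2088]
tool_rot: [-1.23, -2.89, 0.001]
wrist_force: [-0.1, 0.3, -0.4]
gripper_width: -0.0002
grasp_force: 0.0
top short angle 0.043 (n 424); top mid angle 0.041 (n 437); top long angle 2.263 (n 555); 
scene short angle 0.041 (n 199); scene mid angle 0.041 (n 165); scene long angle 2.224 (n 102); 
turn -0.001  dx 0.0004 dy 0.0007 dz 0.0616  len 0.062 | q6 85 psi 44 r 0.704
turn 0.000  dx 0.0000 dy -0.1625 dz -0.0070  len 0.163 | q6 84 psi 44 r 0.542
```

To row units: 0.0315 m is 0.504, 0.03 m is 0.48.

```bash
python3 drive.py '[[[0, 0, 0.48], 0, 0], [[0, 0, 0.504], 0, 0], [[0, 0, 0], 0, 0], [[0, -0.32, 0], 0, 0], [[0, -0.4, -0.048], 0, 0], [[0, -0.4, -0.064], 0, 0], [[0, -0.4, 0], 0, 0], [[0, -0.4, 0], 0, 0], [[0, -0.4, 0], 0, 0], [[0, -0.272, 0], 0, 0], [[0, 0, 0], 0, 0], [[0, 0, 0], 0, 0]]'
python3 - <<'E'
from h import *
lids(); u=cw(.0325,.103); v=cw(-.044,.103)
legs([(*u,.155,43.9),(*v,.062,None)])
E
```

```text
time_s: 72.05
tool_pos: [0.4297, 0.3327, 0.1559]
tool_rot: [1.23, 2.889, 0.002]
wrist_force: [-0.6, 0.8, -0.5]
gripper_width: -0.0003
grasp_force: 0.0
top short angle 0.042 (n 425); top mid angle 0.040 (n 434); top long angle 1.197 (n 151); 
scene short angle 0.040 (n 197); scene mid angle 0.041 (n 161); scene long angle 1.152 (n 101); 
turn -0.000  dx -0.0001 dy -0.0011 dz 0.0001  len 0.001 | q6 84 psi 44 r 0.542
turn 0.000  dx 0.0000 dy -0.0765 dz 0.0930  len 0.120 | q6 83 psi 44 r 0.466
```

To row units: -0.018 m is -0.288, -0.017 m is -0.272.

```bash
python3 drive.py '[[[0, -0.288, 0.192], 0, 0], [[0, -0.272, 0.192], 0, 0], [[0, -0.152, 0.208], 0, 0], [[0, -0.152, 0.208], 0, 0], [[0, -0.128, 0.224], 0, 0], [[0, -0.128, 0.224], 0, 0], [[0, -0.128, 0.176], 0, 0], [[0, -0.032, 0.08], 0, 0], [[0, 0, 0], 0, 0], [[0, 0, 0], 0, 0]]'
python3 drive.py '[[[0, 0, 0.048], 0, 0], [[0, 0, 0.032], 0, 0], [[0, 0, 0], 0, 0]]'; python3 drive.py '[[[0, 0, 0.048], 0, 0], [[0, 0, 0], 0, 0]]'; python3 drive.py '[[[0, 0, 0.048], 0, 0], [[0, 0, 0], 0, 0]]'
```

```text
time_s: 73.4
tool_pos: [0.3715, 0.277, 0.061]
tool_rot: [1.23, 2.89, 0.0]
wrist_force: [0.3, -0.6, 0.3]
gripper_width: -0.0004
grasp_force: 0.0
time_s: 73.78
tool_pos: [0.3715, 0.277, 0.0565]
tool_rot: [1.23, 2.89, 0.001]
wrist_force: [-1.8, -1.5, 8.0]
gripper_width: -0.0001
grasp_force: 3.9
time_s: 74.03
tool_pos: [0.3713, 0.2769, 0.0529]
tool_rot: [1.23, 2.891, 0.0]
wrist_force: [0.0, -0.5, 0.5]
gripper_width: -0.0001
grasp_force: 0.3
time_s: 74.28
tool_pos: [0.3715, 0.277, 0.05]
tool_rot: [1.23, 2.89, 0.001]
wrist_force: [-0.5, -0.2, 4.9]
gripper_width: -0.0003
grasp_force: 2.3
```

To row units: -0.05 m is -0.8, -0.045 m is -0.72.

```bash
python3 drive.py '[[[0, 0, -0.32], 0, 0], [[0, 0, -0.72], 0, 0], [[0, 0, -0.8], 0, 0], [[0, 0, -0.8], 0, 0], [[-0.48, -0.16, 0], 0, 0], [[-0.8, -0.16, 0], 0, 0], [[-0.8, -0.16, 0], 0, 0], [[-0.8, -0.16, 0], 0, 0], [[-0.8, -0.16, 0], 0, 0], [[-0.8, -0.16, 0], 0, 0], [[-0.48, 0, 0], 0, 0], [[0, 0, 0], 0, 0]]'
python3 - <<'E'
from h import *
lids(); both()
a,_=snap('top','t5'); b,_=snap('scene','s5')
cv2.imwrite('pics/v5.png',np.hstack([cv2.resize(a[90:330,20:290],(390,347)),cv2.resize(b[100:290,160:380],(400,347))]))
for n in('top','scene'):
    p=np.load(f'{n}0.npy')
E
```

```text
time_s: 75.78
tool_pos: [0.544, 0.0102, 0.2138]
tool_rot: [-1.234, -2.888, 0.0]
wrist_force: [0.6, 0.1, -0.8]
gripper_width: -0.0001
grasp_force: 0.0
top short angle 0.058 (n 1); top mid angle 0.050 (n 195); top long angle 0.041 (n 448); 
scene short angle 0.039 (n 192); scene mid angle 0.041 (n 161); scene long angle 0.041 (n 138);
```

View pics/v5.png

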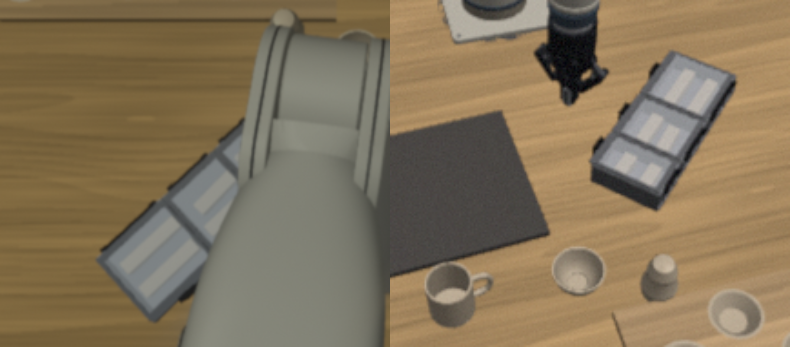

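The scene half shows the three covers flat over two posts each, at (625–715, 85–165). The shelf is empty, the bowl, owl and mug are in place, and the gripper is clear at (570,95). All three covers read the same angle as after the snap, about 0.04 (that is just the cover's thickness).

```bash
python3 -c "
from station import robot, cams, read_state
print(robot.sign_off())"
```

```text
the job is handed in; nothing more can be done
None
```

All six posts lie flat in the compartments for their lengths, all three covers are snapped shut, the bowl, owl and mug look undisturbed in the last picture, and the job was handed in at about 76 s; no verdict came back.

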